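# Walk the bin stand home, fill a bin and hang the bins

## Robot

A 6-joint arm with a two-finger parallel gripper is mounted at the origin on a cart in front of the work surface, level with it; the furniture and walls round the work are solid. World frame = base frame: x ahead of the robot, y to its left, z up, the work surface at z = 0. Lengths are in m, angles in rad, forces in N, time in s.
With the tool pointing down it reaches from about 0.35 to 0.775 m from the base axis. Payload 5.5 kg.
Tool frame: the origin (TCP) lies at the very end of the fingers, on their centre line; the grasp point (between the pads) lies env.pinch_z behind it (env.pinch_z is the distance from the TCP to the grasp point, in m); z points along the fingers, y is the line along which they close (so a half turn about z gives the same grasp; the last joint's range is limited). The gripper opens to 85 mm and grips with 20 to 120 N. Pads are 22 mm wide; open, the fingers measure 114 mm over their backs; the gripper's body (76 mm by 85 mm) begins 54 mm behind the grasp point. The pads swing forward as they close: fully open they stand 13 mm farther back than shut.
Start: joints at [1.013, 0.313, 0.046, 1.304, 0, 1.431], TCP at [0.233, 0.526, 0.231] pointing down, gripper open.
Joint ranges: [-2.76, 2.76], [-0.86, 1.69], [-1.03, 1.26], [-2.2, 2.34], [-1.47, 1.5], [-3.14, 3.14]. Speed limits (rad/s): [2.57, 2.57, 3.14, 3.14, 3.14, 3.14].

## Interface

Orientations are given as a unit quaternion [w, x, y, z].
In Python, from workcell import env, eyes gives the robot as it stands.
- The arm moves only by the shell command python3 -m jog 'ROWS' [FORCE]. ROWS is JSON, one flat list of numbers, 7 for each row, row after row: the shift along the world's x, y, z as a fraction of full scale, then the turn, a rotation vector about the world's x, y, z as a fraction of full scale, then the opening, from -1 (shut) to 1 (fully open), so that 0 is half open. A call has 1 to 12 rows; each row is the pose to reach, as a shift and turn from the pose commanded when the call began, turning the shorter way round; what a row does not reach only later rows make up. Full scale, the value 1, is 20 cm for a shift and pi rad for a turn. A row lasts 1/12 s, in which the tool goes at most 41.7 mm and 7.16 degrees, less where a joint would pass 70% of its speed; a pose out of reach is approached as far as the arm can. A call with a number of a shift or a turn outside -1 to 1 is refused whole. A call with a gripper value outside its range is refused whole. The fingers move at their own pace and stop on an object; FORCE is the grip in N (left out, the last holds). Time passes only in rows, so rows that repeat a pose let the fingers close. It gives the time, the measured TCP pose, the force, the opening and the grip force at its end, in the units of the state.
- env.get_state(): the state, without advancing time (a new reading comes with each control period).
- eyes.read_camera(name): name is "scene" or "top" or "wrist"; returns (picture, depth): 400x640x3 uint8, red, green, blue; 400x640 float32, m along the optical axis (not along the pixel's ray), 0 where there is no reading.
- eyes.calibration(name): a dict with "fx", "fy", "cx", "cy" (pixels), "R" (3x3) and "t" (3): a world point X has camera coordinates R X + t; the wrist camera has in their place "tool_from_camera" (4x4, takes a point from camera to tool coordinates, whose origin is the TCP and whose axes are the flange's). Camera axes: x right, y down, z forward; pixel columns grow to the right and rows downward; lengths in m; the calibration is good to about 2 mm. A picture is of the moment at which its call begins: read the wrist's pose just before it. calibration takes no time and is no camera call.
- env.hand_in(): hands the job in; it is judged then, once.
The state is a dict: "clock": time; "joint_pos": joint angles; "qvel": joint speeds; "tau": joint torques, N m; "tcp_pos": TCP position; "orientation": TCP orientation; "wrist_force": force on the tool from outside, world axes, zero at the start; "ft_torque": the same for the moment, N m; "finger_gap": finger opening in m; "grip_force": force on a finger pad.
Only numpy, scipy, OpenCV 4.12 (cv2) and the standard library are available. Lean on these libraries where they do the work, as an engineer would, in place of code of your own. Each camera call takes 0.05 s, during which the arm holds its last target. There are 200 camera calls.

## Task

The blue bin stand is heavy, so do not shove it straight but walk it away from you, pushing low on its front face near one end and then the other so that it swings: first swing the left end clearly ahead, then the right end, then the left again, and go on until its back stands square against the metal stop strip with neither end overhanging the strip. Then pour all the red grinding balls from the white cup into the grey bin while that bin stands on the worktop, and stand the empty cup upright on the worktop. Last, hang the grey bin, and also the blue and the green bin as far as they are there, side by side on the stand's rail by their back lips, with the balls still in the grey bin and the other things on the bench left alone.

Things in the scene. Friction and masses are not known exactly. Their poses are not given: they have to be found in the camera images.
- stand: heavy bin stand, about 3.2 kg: blue base 110 (x) x 300 (y) x 50 mm high on four rubber feet near its corners, grey panel along its back edge. Origin: centre of underside; x to its back (away from the robot), y to its left end. A straight push takes 14 to 25 N; a push near one end of the front face (125 mm off the middle) takes some 9 to 16 N and turns it about its other end
- rail (a point): middle of the stand's aluminium rail, on its top front edge (x +20, z +150 mm from the stand's origin). The rail is a level strip along y, 300 mm long, 8 mm thick, 55 mm high; behind it 22 mm clear space to the 148 mm high panel, closed by brackets in the last 6 mm at either end. Nothing stands over the front half of the base
- stand_rear_left (a point): point on the back face of the stand's base, 145 mm left of the middle, 20 mm up (x +55, y +145 mm from the stand's origin)
- stand_rear_right (a point): the same, 145 mm right of the middle (x +55, y -145 mm)
- stop: fixed aluminium angle strip on the worktop with red ends, 380 mm long (y), 30 mm high. Origin: middle of the foot of its near face; x points away from the robot, square to that face, y to the left. The stand is home when the back of its base touches this face; it starts 120 to 140 mm short of it, nearly square, which leaves room for three swings of about 0.08 to 0.16 rad each side of square
- swing_left (a point): reference direction only: at the stop, its x axis turned 0.5 rad clockwise (seen from above) from the stop's x axis; a stand swung with its left end ahead by a points along it to 0.5 rad minus a. A clear swing is 0.08 rad or more
- swing_right (a point): the same with the x axis turned 0.5 rad anticlockwise, for the right end ahead
- bin_grey: grey plastic parts bin, open at the top, outer 96 (x) x 58 (y) x 60 mm high, walls and floor 4 mm, 0.12 kg. Origin: centre of its underside, z up; its +x side is the back, with the hooked lip. Take it from above across its 58 mm width. Hung, it slides forward until the lip's leg catches and leans about 0.2 rad (foot back); origin then 27 mm in front of the stand's origin and 84 mm above it
- bin_blue: blue plastic parts bin, open at the top, outer 96 (x) x 58 (y) x 60 mm high, walls and floor 4 mm, 0.12 kg. Origin: centre of its underside, z up; its +x side is the back, with the hooked lip. Take it from above across its 58 mm width. One or both of the blue and the green bin are present
- bin_green: green plastic parts bin, open at the top, outer 96 (x) x 58 (y) x 60 mm high, walls and floor 4 mm, 0.12 kg. Origin: centre of its underside, z up; its +x side is the back, with the hooked lip. Take it from above across its 58 mm width. One or both of the blue and the green bin are present
- lip_grey (a point): grey bin: middle of the rim of its back wall (x +48, z +60 mm). From here the 54 mm wide lip runs 22 mm back, 4 mm thick (underside 56 mm above the bin's origin), and ends in a 4 mm thick leg pointing 22 mm down: an 18 mm wide gap, open below, between back wall and leg, to be lowered over the rail
- lip_blue (a point): blue bin, if present: middle of the rim of its back wall (x +48, z +60 mm). From here the 54 mm wide lip runs 22 mm back, 4 mm thick (underside 56 mm above the bin's origin), and ends in a 4 mm thick leg pointing 22 mm down: an 18 mm wide gap, open below, between back wall and leg, to be lowered over the rail
- lip_green (a point): green bin, if present: middle of the rim of its back wall (x +48, z +60 mm). From here the 54 mm wide lip runs 22 mm back, 4 mm thick (underside 56 mm above the bin's origin), and ends in a 4 mm thick leg pointing 22 mm down: an 18 mm wide gap, open below, between back wall and leg, to be lowered over the rail
- cup: white plastic cup of rectangular section, open at the top, outer 72 (x) x 58 (y) mm, 80 mm high, straight walls and floor 3 mm, 0.08 kg. Origin: centre of its underside, z towards the mouth, x and y square to its walls; take it across its 58 mm width; it starts with x roughly away from the robot. The balls start in it
- ball_1: red ceramic grinding ball, 20 mm across, 20 g, rolls freely; origin at its centre. Three to six of the balls are present
- ball_2: red ceramic grinding ball, 20 mm across, 20 g, rolls freely; origin at its centre. Three to six of the balls are present
- ball_3: red ceramic grinding ball, 20 mm across, 20 g, rolls freely; origin at its centre. Three to six of the balls are present
- ball_4: red ceramic grinding ball, 20 mm across, 20 g, rolls freely; origin at its centre. Three to six of the balls are present
- ball_5: red ceramic grinding ball, 20 mm across, 20 g, rolls freely; origin at its centre. Three to six of the balls are present
- ball_6: red ceramic grinding ball, 20 mm across, 20 g, rolls freely; origin at its centre. Three to six of the balls are present
- timer: white bench timer lying at the right, 62 x 62 x 18 mm, to be left alone
- tape_roll: yellow tape roll lying at the right, 72 mm across, 18 mm high, to be left alone
- beaker_06: clear beaker with green leaves at the left, 62 mm high, to be left alone

How it is judged:
On the way, in this order (a step that is already met when the one before it is completed fails the run):
1. the stand's left end is swung ahead by at least 0.08 rad against the stop's direction (angle between the x axis of stand and the x axis of swing_left, either way round below 0.42 rad), for 0.1 s.
2. then its right end is swung ahead by at least 0.08 rad (angle between the x axis of stand and the x axis of swing_right, either way round below 0.42 rad), for 0.1 s.
3. then its left end again by at least 0.08 rad (angle between the x axis of stand and the x axis of swing_left, either way round below 0.42 rad), for 0.1 s.
4. the stand is home: back square against the stop (both ends within 8 mm), within 50 mm of the strip's middle (x of each of stand_rear_left, stand_rear_right in the frame of stop above -0.008 m and y of stand in the frame of stop between -0.05 and 0.05 m and angle between stand's own z axis and vertical below 0.06 rad), for 0.2 s.
5. all balls lie in the grey bin while it stands on the worktop (x of ball_1 in the frame of bin_grey between -0.046 and 0.046 m and y of ball_1 in the frame of bin_grey between -0.028 and 0.028 m and z of ball_1 in the frame of bin_grey between 0 and 0.062 m and x of ball_2 in the frame of bin_grey between -0.046 and 0.046 m and y of ball_2 in the frame of bin_grey between -0.028 and 0.028 m and z of ball_2 in the frame of bin_grey between 0 and 0.062 m and x of ball_3 in the frame of bin_grey between -0.046 and 0.046 m and y of ball_3 in the frame of bin_grey between -0.028 and 0.028 m and z of ball_3 in the frame of bin_grey between 0 and 0.062 m and x of ball_4 in the frame of bin_grey between -0.046 and 0.046 m and y of ball_4 in the frame of bin_grey between -0.028 and 0.028 m and z of ball_4 in the frame of bin_grey between 0 and 0.062 m and x of ball_5 in the frame of bin_grey between -0.046 and 0.046 m and y of ball_5 in the frame of bin_grey between -0.028 and 0.028 m and z of ball_5 in the frame of bin_grey between 0 and 0.062 m and x of ball_6 in the frame of bin_grey between -0.046 and 0.046 m and y of ball_6 in the frame of bin_grey between -0.028 and 0.028 m and z of ball_6 in the frame of bin_grey between 0 and 0.062 m and height (world z) of bin_grey below 0.02 m and angle between bin_grey's own z axis and vertical below 0.1 rad), for 0.2 s.
At the end, for the whole second after the job is handed in: The stand's back is within 8 mm of the stop at both ends and within 50 mm of the strip's middle; every bin hangs by its lip on the rail at rest, within 120 mm of the stand's middle and leaning less than 0.35 rad; all balls lie in the grey bin; the cup stands upright on the worktop (all of step 4 and x of ball_1 in the frame of bin_grey between -0.046 and 0.046 m and y of ball_1 in the frame of bin_grey between -0.028 and 0.028 m and z of ball_1 in the frame of bin_grey between 0 and 0.062 m and x of ball_2 in the frame of bin_grey between -0.046 and 0.046 m and y of ball_2 in the frame of bin_grey between -0.028 and 0.028 m and z of ball_2 in the frame of bin_grey between 0 and 0.062 m and x of ball_3 in the frame of bin_grey between -0.046 and 0.046 m and y of ball_3 in the frame of bin_grey between -0.028 and 0.028 m and z of ball_3 in the frame of bin_grey between 0 and 0.062 m and x of ball_4 in the frame of bin_grey between -0.046 and 0.046 m and y of ball_4 in the frame of bin_grey between -0.028 and 0.028 m and z of ball_4 in the frame of bin_grey between 0 and 0.062 m and x of ball_5 in the frame of bin_grey between -0.046 and 0.046 m and y of ball_5 in the frame of bin_grey between -0.028 and 0.028 m and z of ball_5 in the frame of bin_grey between 0 and 0.062 m and x of ball_6 in the frame of bin_grey between -0.046 and 0.046 m and y of ball_6 in the frame of bin_grey between -0.028 and 0.028 m and z of ball_6 in the frame of bin_grey between 0 and 0.062 m and x of bin_grey in the frame of stand between -0.05 and -0.005 m and y of bin_grey in the frame of stand between -0.12 and 0.12 m and z of bin_grey in the frame of stand between 0.072 and 0.1 m and angle between each of bin_grey, bin_blue, bin_green's own z axis and vertical below 0.35 rad and linear speed of each of bin_grey, bin_blue, bin_green, cup, stand below 0.03 m/s and x of bin_blue in the frame of stand between -0.05 and -0.005 m and y of bin_blue in the frame of stand between -0.12 and 0.12 m and z of bin_blue in the frame of stand between 0.072 and 0.1 m and x of bin_green in the frame of stand between -0.05 and -0.005 m and y of bin_green in the frame of stand between -0.12 and 0.12 m and z of bin_green in the frame of stand between 0.072 and 0.1 m and angle between cup's own z axis and vertical below 0.1 rad and height (world z) of cup between -0.01 and 0.01 m); the robot touches nothing.
It fails at once if the timer, the tape roll or the beaker with leaves is moved more than 30 mm (distance of any of timer, tape_roll, beaker_06 from where it was at the start of the episode above 0.03 m).
It fails at once if the stand is tipped by more than 0.2 rad (angle between stand's own z axis and vertical above 0.2 rad).
Of ball_1, ball_2, ball_3, ball_4, ball_5, ball_6 only 3 to 6 are there at a start; the rules pass over those that are not, and their reading is None.
Of bin_blue, bin_green only 1 to 2 are there at a start; the rules pass over those that are not, and their reading is None.
At some moment in a run one of cup, bin_blue, bin_green may be knocked a few centimetres aside while the robot is not near it.
It also fails if it takes over 210 s, if anything falls off the work surface, if the arm or the gripper's body presses on something with over 40 N, if the wrist force passes 120 N, or if a joint passes its speed limit or range.

## Working session

There is one attempt and no reset: what is moved stays moved. The work goes in short steps, Python scripts to look and compute and a shell command to move; the robot and the scene stay as the last step left them, time stands still between calls to the robot, and variables do not carry over. Pictures are saved under pics/ and viewed, at most 14 in all, crops included, and the job is handed in when it is done.

```bash
ls; mkdir -p pics
python3 - <<'E'
from workcell import env, eyes
import cv2, numpy as np
s=env.get_state(); print({k:np.round(v,3).tolist() if not isinstance(v,dict) else v for k,v in s.items()}, env.pinch_z)
for n in("scene","top"):
    p,d=eyes.read_camera(n); cv2.imwrite(f"pics/{n}0.png",p[:,:,::-1]); c=eyes.calibration(n)
    R=np.array(c["R"]);t=np.array(c["t"]);print(n,c["fx"],c["cx"],c["cy"],np.round(-R.T@t,3),np.round(R,2).tolist())
E
```

```text
pics
{'clock': 0.0, 'joint_pos': [1.013, 0.314, 0.045, 1.304, -0.0, 1.431], 'qvel': [0.001, 0.001, 0.001, -0.001, 0.0, 0.001], 'tau': [-0.001, -48.063, 29.853, 0.019, -0.0, 0.0], 'tcp_pos': [0.233, 0.525, 0.23], 'orientation': [-0.0, 0.207, 0.978, -0.001], 'wrist_force': [0.722, 0.918, -0.792], 'ft_torque': [-0.034, -0.019, 0.009], 'grip_force': 0.0, 'finger_gap': 0.086} 0.0187
scene 517.4201019893391 318.933757466573 201.84518901865695 [-0.675 -0.653  0.892] [[0.47, -0.88, -0.02], [-0.44, -0.22, -0.87], [0.77, 0.41, -0.49]]
top 366.83000220880564 312.8729809622552 195.8967667451365 [ 0.4   -0.011  1.307] [[-0.01, -1.0, -0.01], [-0.99, 0.01, -0.13], [0.13, 0.01, -0.99]]
```

View pics/scene0.png

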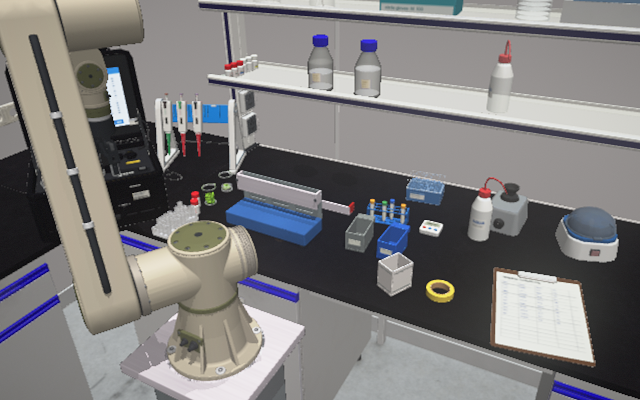

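View pics/top0.png

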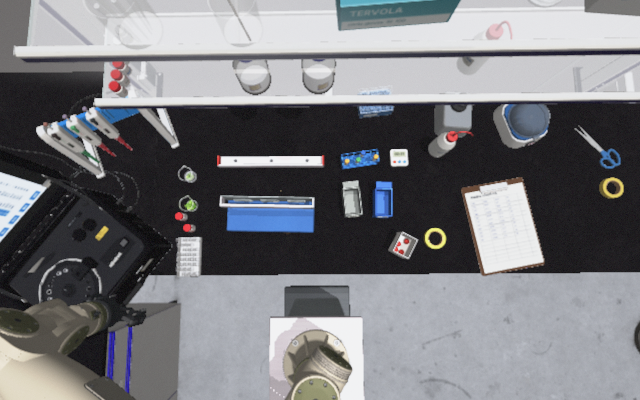

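Scene shows the stand, grey and blue bins, cup, no green bin. In the top view: stop at row 160 (cols 218–325), stand cols 221–315 rows 197–232, grey bin (352,199), blue bin (384,199), cup with balls (403,244), tape (435,238), timer (399,157).

```bash
cat > h.py <<'E'
from workcell import env, eyes
import cv2, numpy as np
np.set_printoptions(precision=4,suppress=True)
def grab(n):
    s=env.get_state(); p,d=eyes.read_camera(n); c=eyes.calibration(n)
    v,u=np.mgrid[:400,:640]
    C=np.stack([(u-c["cx"])/c["fx"]*d,(v-c["cy"])/c["fy"]*d,d],-1)
    if n=="wrist":
        w,x,y,z=s["orientation"]
        from scipy.spatial.transform import Rotation as Ro
        T=np.array(c["tool_from_camera"]); P=C@T[:3,:3].T+T[:3,3]
        P=P@Ro.from_quat([x,y,z,w]).as_matrix().T+np.array(s["tcp_pos"])
    else: P=(C-np.array(c["t"]))@np.array(c["R"])
    P[d==0]=np.nan
    return p,P,cv2.cvtColor(p,cv2.COLOR_RGB2HSV)
def rect(P,m):
    "min-area rect of masked points seen from above: centre, axis ends"
    q=P[m][:,:2].astype(np.float32); r=cv2.minAreaRect(q); return r,P[m][:,2]
def big(m):
    n,l,st,_=cv2.connectedComponentsWithStats(m.astype(np.uint8)); 
    return l==1+np.argmax(st[1:,4]) if n>1 else m
def box(P,x0,x1,y0,y1,z0,z1):
    with np.errstate(invalid="ignore"):
        return (P[...,0]>x0)&(P[...,0]<x1)&(P[...,1]>y0)&(P[...,1]<y1)&(P[...,2]>z0)&(P[...,2]<z1)
def show(n,m,P):
    r,z=rect(P,m); b=cv2.boxPoints(r); e=[b[1]-b[0],b[2]-b[1]]; 
    L=max(e,key=np.linalg.norm); a=np.arctan2(L[1],L[0]); a=(a)%np.pi
    print(n,"n",m.sum(),"c",np.round(r[0],4),"size",np.round(r[1],3),"long axis ang",round(a,3),"z",np.round(np.percentile(z,[5,50,95]),3))
    return r,a
def stand(P,H):
    "base top (blue, z .05)"
    m=big((H[...,0]>100)&(H[...,0]<125)&(H[...,1]>120)&box(P,.3,.8,-.02,.5,.035,.07))
    r,a=show("standtop",m,P); return m,r,a
E
python3 - <<'E'
from h import *
p,P,H=grab("top")
stand(P,H)
m=big(box(P,.5,.8,-.05,.45,.012,.05)&(H[...,1]<60)&(H[...,2]>120)); show("stop",m,P)
red=box(P,.5,.8,-.1,.45,.01,.05)&((H[...,0]<8)|(H[...,0]>172))&(H[...,1]>150)
n,l,st,ce=cv2.connectedComponentsWithStats(red.astype(np.uint8))
for i in range(1,n):
    if st[i,4]>3: print("red",ce[i],P[l==i].mean(0))
show("rail+panel",big(box(P,.3,.8,-.05,.45,.13,.17)),P)
sub=box(P,.3,.8,-.5,-.05,.03,.1)
n,l,st,ce=cv2.connectedComponentsWithStats(sub.astype(np.uint8))
for i in range(1,n):
    if st[i,4]>40: print(ce[i]); show("obj",l==i,P)
for y,x in [(157,399),(238,424),(60,320),(103,320)]: print(P[y,x])
red=box(P,.3,.8,-.5,-.05,0,.1)&((H[...,0]<8)|(H[...,0]>172))&(H[...,1]>150); print(red.sum(),P[red].mean(0))
E
```

```text
standtop n 1989 c [0.4853 0.1544] size [0.3   0.078] long axis ang 1.544 z [0.046 0.05  0.055]
stop n 247 c [0.6848 0.1589] size [0.374 0.012] long axis ang 1.564 z [0.013 0.028 0.034]
red [217.9615 159.5   ] [0.7023 0.3435 0.0281]
rail+panel n 511 c [0.5374 0.153 ] size [0.3   0.037] long axis ang 1.54 z [0.133 0.149 0.153]
[448.5556 128.8272]
obj n 81 c [ 0.7965 -0.4714] size [0.057 0.008] long axis ang 1.524 z [0.036 0.057 0.077]
[436.4828 147.7586]
obj n 145 c [ 0.7283 -0.4295] size [0.061 0.027] long axis ang 0.782 z [0.035 0.066 0.098]
[359.2    157.3889]
obj n 270 c [ 0.7015 -0.1587] size [0.045 0.13 ] long axis ang 1.708 z [0.039 0.049 0.078]
[351.0812 194.3579]
obj n 271 c [ 0.5567 -0.1271] size [0.12  0.058] long axis ang 0.09 z [0.036 0.059 0.064]
[382.9324 195.7973]
obj n 296 c [ 0.5539 -0.2345] size [0.057 0.12 ] long axis ang 3.107 z [0.033 0.058 0.064]
[403.5771 244.1057]
obj n 227 c [ 0.3963 -0.2968] size [0.059 0.073] long axis ang 2.646 z [0.032 0.067 0.082]
[ 0.7069 -0.3046  0.0169]
[ 0.4178 -0.3814  0.0132]
[ 0.8179 -0.02    0.514 ]
[ 0.775  -0.0203  0.3632]
44 [ 0.4043 -0.2985  0.0211]
```

```bash
python3 -m jog '[0.9,-1,0,0,0,0.133,-1, 0.9,-1,0,0,0,0.133,-1, 0.9,-1,0,0,0,0.133,-1, 0.9,-1,0,0,0,0.133,-1, 0.9,-1,0,0,0,0.133,-1, 0.9,-1,0,0,0,0.133,-1, 0.9,-1,0,0,0,0.133,-1, 0.9,-1,0,0,0,0.133,-1, 0.9,-1,0,0,0,0.133,-1]'
python3 - <<'E'
from h import *
p,P,H=grab("scene")
stand(P,H)
s=box(P,.6,.75,-.08,.4,.024,.04); 
show("stoptop",big(s),P)
red=box(P,.6,.75,-.1,.45,.01,.04)&((H[...,0]<8)|(H[...,0]>172))&(H[...,1]>150)
n,l,st,ce=cv2.connectedComponentsWithStats(red.astype(np.uint8))
for i in range(1,n):
    if st[i,4]>3: print("red",ce[i],np.nanmean(P[l==i],0), np.nanmin(P[l==i],0))
p,P,H=grab("wrist"); cv2.imwrite("pics/w0.png",p[:,:,::-1]); stand(P,H); print(env.get_state()["tcp_pos"])
E
```

```text
clock: 0.9
tcp_pos: [0.4143, 0.3241, 0.231]
orientation: [-0.0, 0.002, 1.0, -0.0]
wrist_force: [-0.7, -0.3, -0.5]
finger_gap: -0.0
grip_force: 0.0
standtop n 1953 c [0.4957 0.1495] size [0.302 0.115] long axis ang 1.543 z [0.039 0.05  0.054]
stoptop n 90 c [0.6807 0.0151] size [0.038 0.11 ] long axis ang 1.863 z [0.025 0.029 0.033]
red [351.36 205.2 ] [ 0.701  -0.0323  0.0248] [ 0.6819 -0.0361  0.0145]
standtop n 19282 c [0.4966 0.1541] size [0.299 0.107] long axis ang 1.543 z [0.047 0.05  0.051]
[0.4129 0.3257 0.2311]
```

View pics/w0.png

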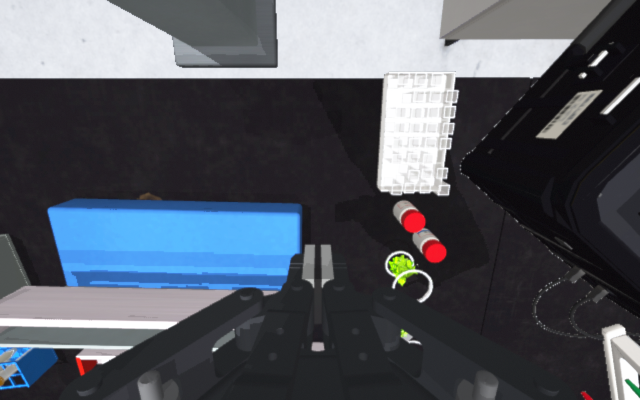

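```bash
python3 -m jog '[-0.04,-0.23,0,0,0,0,-1, -0.04,-0.23,0,0,0,0,-1, -0.04,-0.23,-0.2,0,0,0,-1, -0.04,-0.23,-0.4,0,0,0,-1, -0.04,-0.23,-0.6,0,0,0,-1, -0.04,-0.23,-0.8,0,0,0,-1, -0.04,-0.23,-1,0,0,0,-1, -0.04,-0.23,-1,0,0,0,-1]'; python3 -m jog '[0,0,-0.05,0,0,0,-1, 0.1,0,-0.05,0,0,0,-1, 0.14,0,-0.05,0,0,0,-1, 0.18,0,-0.05,0,0,0,-1, 0.21,0,-0.05,0,0,0,-1, 0.24,0,-0.05,0,0,0,-1, 0.27,0,-0.05,0,0,0,-1, 0.29,0,-0.05,0,0,0,-1, 0.31,0,-0.05,0,0,0,-1, 0.31,0,-0.05,0,0,0,-1]'
python3 - <<'E'
from h import *
p,P,H=grab("top"); stand(P,H); print(env.get_state()["wrist_force"])
show("rail+panel",big(box(P,.3,.8,-.05,.45,.13,.17)),P)
E
```

```text
clock: 1.67
tcp_pos: [0.3989, 0.278, 0.0248]
orientation: [-0.006, -0.001, 1.0, -0.003]
wrist_force: [-1.9, -0.6, -0.9]
finger_gap: -0.0001
grip_force: 0.0
clock: 2.5
tcp_pos: [0.4616, 0.2811, 0.0225]
orientation: [-0.005, -0.001, 1.0, 0.001]
wrist_force: [-16.0, 4.8, 7.9]
finger_gap: -0.0003
grip_force: 8.7
standtop n 1857 c [0.4997 0.1523] size [0.299 0.078] long axis ang 1.458 z [0.046 0.05  0.055]
[-16.418    4.594    8.2025]
rail+panel n 507 c [0.5512 0.1463] size [0.299 0.036] long axis ang 1.463 z [0.133 0.149 0.153]
```

```bash
python3 -m jog '[0.02,0,0,0,0,0,-1, 0.035,0,0,0,0,0,-1, 0.035,0,0,0,0,0,-1, 0.035,0,0,0,0,0,-1,-0.1,0,0,0,0,0,-1, -0.3,0,0,0,0,0,-1, -0.3,-0.2,0,0,0,0,-1, -0.3,-0.4,0,0,0,0,-1, -0.3,-0.6,0,0,0,0,-1, -0.3,-0.8,0,0,0,0,-1, -0.3,-0.99,0,0,0,0,-1]'
python3 - <<'E'
from h import *
p,P,H=grab("top"); m,r,a=stand(P,H)
E
python3 -m jog '[0,-0.24,0,0,0,0,-1, 0,-0.24,0,0,0,0,-1, 0.08,-0.24,0,0,0,0,-1, 0.14,-0.24,0,0,0,0,-1, 0.18,-0.24,0,0,0,0,-1, 0.22,-0.24,0,0,0,0,-1, 0.26,-0.24,0,0,0,0,-1, 0.30,-0.24,0,0,0,0,-1, 0.34,-0.24,0,0,0,0,-1, 0.38,-0.24,0,0,0,0,-1, 0.42,-0.24,0,0,0,0,-1,0.42,-0.24,0,0,0,0,-1]'
python3 - <<'E'
from h import *
p,P,H=grab("top"); stand(P,H)
E
```

```text
clock: 3.47
tcp_pos: [0.4093, 0.0804, 0.0237]
orientation: [0.003, -0.001, 1.0, -0.0]
wrist_force: [0.6, -0.5, 0.2]
finger_gap: 0.0001
grip_force: 0.0
standtop n 1717 c [0.5034 0.1519] size [0.3   0.078] long axis ang 1.435 z [0.046 0.05  0.055]
clock: 4.52
tcp_pos: [0.4871, 0.0333, 0.0209]
orientation: [-0.004, 0.0, 1.0, -0.001]
wrist_force: [-10.0, -4.2, -3.2]
finger_gap: -0.0005
grip_force: 5.2
standtop n 1136 c [0.5332 0.2189] size [0.08  0.175] long axis ang 1.605 z [0.046 0.05  0.054]
```

```bash
python3 -m jog '[0.03,0,0,0,0,0,-1, 0.06,0,0,0,0,0,-1, 0.09,0,0,0,0,0,-1, 0.11,0,0,0,0,0,-1, 0.11,0,0,0,0,0,-1, 0.11,0,0,0,0,0,-1]'
python3 - <<'E'
from h import *
p,P,H=grab("top"); stand(P,H);show("rail+panel",big(box(P,.3,.8,-.05,.45,.13,.17)),P)
p,P,H=grab("scene"); stand(P,H)
E
```

```text
clock: 5.07
tcp_pos: [0.5078, 0.0333, 0.0209]
orientation: [-0.005, 0.0, 1.0, -0.001]
wrist_force: [-12.8, -4.1, 0.6]
finger_gap: -0.0002
grip_force: 6.2
standtop n 1153 c [0.5412 0.2212] size [0.081 0.179] long axis ang 1.671 z [0.046 0.05  0.055]
rail+panel n 378 c [0.5932 0.2129] size [0.037 0.208] long axis ang 1.689 z [0.132 0.148 0.153]
standtop n 1114 c [0.5507 0.1794] size [0.115 0.259] long axis ang 1.625 z [0.038 0.05  0.054]
```

```bash
python3 -m jog '[0.02,0,0,0,0,0,-1, 0.03,0,0,0,0,0,-1, 0.03,0,0,0,0,0,-1, -0.1,0,0,0,0,0,-1,-0.3,0,0,0,0,0,-1, -0.42,0,0,0,0,0,-1, -0.42,0.2,0,0,0,0,-1, -0.42,0.4,0,0,0,0,-1, -0.42,0.6,0,0,0,0,-1, -0.42,0.8,0,0,0,0,-1, -0.42,1,0,0,0,0,-1, -0.42,1,0,0,0,0,-1]'
python3 - <<'E'
from h import *
def full(n):
    p,P,H=grab(n); m,r,a=stand(P,H); show("rail+panel",big(box(P,.3,.8,-.05,.45,.13,.17)),P)
    yaw=a-np.pi/2; x=np.array([np.cos(yaw),np.sin(yaw)]);y=np.array([-x[1],x[0]]);c=np.array(r[0])
    for s in(.125,-.125): print("front",s,c-.039*x+s*y, "back",c+.071*x+s/.125*.145*y)
full("top")
E
```

```text
clock: 6.17
tcp_pos: [0.4315, 0.2409, 0.0239]
orientation: [0.003, -0.004, 1.0, 0.002]
wrist_force: [-0.1, 0.6, 0.3]
finger_gap: -0.0
grip_force: 0.0
standtop n 1983 c [0.5509 0.1617] size [0.082 0.3  ] long axis ang 1.691 z [0.046 0.05  0.055]
rail+panel n 566 c [0.6013 0.1673] size [0.038 0.301] long axis ang 1.686 z [0.132 0.148 0.153]
front 0.125 [0.4972 0.2811] back [0.604  0.3141]
front -0.125 [0.5272 0.0329] back [0.6388 0.0262]
```

```bash
python3 -m jog '[0,0.2,0,0,0,0,-1, 0.2,0.2,0,0,0,0,-1, 0.26,0.2,0,0,0,0,-1, 0.30,0.2,0,0,0,0,-1, 0.34,0.2,0,0,0,0,-1, 0.37,0.2,0,0,0,0,-1, 0.40,0.2,0,0,0,0,-1, 0.43,0.2,0,0,0,0,-1, 0.46,0.2,0,0,0,0,-1, 0.49,0.2,0,0,0,0,-1, 0.52,0.2,0,0,0,0,-1, 0.52,0.2,0,0,0,0,-1]'
python3 - <<'E'
from h import *
p,P,H=grab("top"); m,r,a=stand(P,H); show("rail+panel",big(box(P,.3,.8,-.05,.45,.13,.17)),P)
E
```

```text
clock: 7.22
tcp_pos: [0.5277, 0.2737, 0.0209]
orientation: [-0.006, -0.001, 1.0, 0.001]
wrist_force: [-13.5, 6.0, 5.2]
finger_gap: 0.0001
grip_force: 6.9
standtop n 1849 c [0.5789 0.1532] size [0.297 0.083] long axis ang 1.549 z [0.046 0.05  0.055]
rail+panel n 551 c [0.629  0.1541] size [0.297 0.036] long axis ang 1.541 z [0.133 0.148 0.153]
```

```bash
python3 -m jog '[-0.05,0,0,0,0,0,-1, -0.05,0.07,0,0,0,0,-1, 0,0.07,0,0,0,0,-1, 0.03,0.07,0,0,0,0,-1, 0.05,0.07,0,0,0,0,-1, 0.07,0.07,0,0,0,0,-1, 0.09,0.07,0,0,0,0,-1, 0.11,0.07,0,0,0,0,-1, 0.11,0.07,0,0,0,0,-1]'
python3 - <<'E'
from h import *
p,P,H=grab("top"); m,r,a=stand(P,H); show("rail+panel",big(box(P,.3,.8,-.05,.45,.13,.17)),P)
m=big(box(P,.5,.8,-.05,.45,.012,.05)&(H[...,1]<60)&(H[...,2]>120)); show("stop",m,P)
p,P,H=grab("scene");print(np.round(P[205,345:356],3).tolist())
E
```

```text
clock: 8.02
tcp_pos: [0.5497, 0.2893, 0.022]
orientation: [-0.005, -0.001, 1.0, 0.002]
wrist_force: [-19.5, 5.3, 12.7]
finger_gap: 0.0003
grip_force: 9.8
standtop n 1900 c [0.59   0.1527] size [0.3   0.082] long axis ang 1.476 z [0.046 0.05  0.054]
rail+panel n 564 c [0.6406 0.1478] size [0.301 0.038] long axis ang 1.478 z [0.132 0.148 0.153]
stop n 93 c [0.6841 0.0607] size [0.178 0.011] long axis ang 1.564 z [0.022 0.029 0.033]
[[0.73, 0.005, 0.001], [0.73, 0.001, 0.002], [0.735, -0.0, -0.0], [0.741, -0.001, -0.003], [0.688, -0.029, 0.032], [0.688, -0.033, 0.032], [0.698, -0.032, 0.027], [0.704, -0.033, 0.024], [0.714, -0.032, 0.019], [0.741, -0.024, 0.003], [0.749, -0.024, -0.001]]
```

```bash
python3 -m jog '[0.015,0,0,0,0,0,-1, 0.03,0,0,0,0,0,-1, 0.03,0,0,0,0,0,-1, 0.03,0,0,0,0,0,-1]'
python3 - <<'E'
from h import *
p,P,H=grab("top"); m,r,a=stand(P,H); show("rail+panel",big(box(P,.3,.8,-.05,.45,.13,.17)),P)
E
```

```text
clock: 8.45
tcp_pos: [0.5553, 0.2893, 0.022]
orientation: [-0.005, -0.001, 1.0, 0.002]
wrist_force: [-19.3, 6.1, 12.3]
finger_gap: -0.0002
grip_force: 10.1
standtop n 1893 c [0.5934 0.1521] size [0.299 0.083] long axis ang 1.457 z [0.046 0.05  0.054]
rail+panel n 561 c [0.6436 0.1464] size [0.3   0.036] long axis ang 1.46 z [0.133 0.148 0.153]
```

```bash
cat >> h.py <<'E'
def ray(n,u,v,z):
    c=eyes.calibration(n);R=np.array(c["R"]);o=-R.T@np.array(c["t"])
    d=R.T@np.array([(u-c["cx"])/c["fx"],(v-c["cy"])/c["fy"],1]);return o+d*(z-o[2])/d[2]
E
python3 - <<'E'
from h import *
p=cv2.imread("pics/top0.png");H=cv2.cvtColor(p,cv2.COLOR_BGR2HSV)
m=(H[...,1]<60)&(H[...,2]>130); m[:150]=0;m[172:]=0
us=np.arange(224,320);w=[ (m[:,u]*np.arange(400)).sum()/m[:,u].sum() for u in us]
f=np.polyfit(us,w,1);print(f, [m[:,u].sum() for u in us[::12]])
a=ray("top",224,np.polyval(f,224),.03);b=ray("top",319,np.polyval(f,319),.03);print(a,b,"yaw",np.arctan2(-(a-b)[0],(a-b)[1]))
r=((H[...,0]<8)|(H[...,0]>172))&(H[...,1]>100);r[:150]=0;r[172:]=0;r[:,:205]=0;r[:,335:]=0
n,l,st,ce=cv2.connectedComponentsWithStats(r.astype(np.uint8))
for i in range(1,n):print(st[i],ce[i],ray("top",*ce[i],.03))
E
```

```text
[ -0.0075 162.7373] [np.int64(11), np.int64(11), np.int64(11), np.int64(11), np.int64(10), np.int64(10), np.int64(10), np.int64(10)]
[0.6959 0.3212 0.03  ] [ 0.6948 -0.0177  0.03  ] yaw -0.003373270510633497
[217 155   3  10  29] [217.9655 159.3448] [0.7024 0.343  0.03  ]
[322 155   3  10  29] [323.0345 159.3448] [ 0.6982 -0.0321  0.03  ]
```

```bash
python3 -m jog '[-0.1,0,0,0,0,0,-1, -0.27,0,0,0,0,0,-1, -0.27,-0.2,0,0,0,0,-1, -0.27,-0.4,0,0,0,0,-1, -0.27,-0.6,0,0,0,0,-1, -0.27,-0.8,0,0,0,0,-1, -0.27,-1,0,0,0,0,-1, -0.27,-1,0,0,0,0,-1]'; python3 -m jog '[0,-0.2,0,0,0,0,-1, 0,-0.31,0,0,0,0,-1, 0.06,-0.31,0,0,0,0,-1, 0.1,-0.31,0,0,0,0,-1, 0.13,-0.31,0,0,0,0,-1, 0.16,-0.31,0,0,0,0,-1, 0.19,-0.31,0,0,0,0,-1, 0.22,-0.31,0,0,0,0,-1, 0.25,-0.31,0,0,0,0,-1, 0.28,-0.31,0,0,0,0,-1, 0.28,-0.31,0,0,0,0,-1]';  python3 - <<'E'
from h import *
p,P,H=grab("top"); m,r,a=stand(P,H); show("rail+panel",big(box(P,.3,.8,-.05,.45,.13,.17)),P)
E
```

```text
clock: 9.17
tcp_pos: [0.5094, 0.0812, 0.0225]
orientation: [0.001, 0.004, 1.0, -0.001]
wrist_force: [-0.0, -1.2, 0.3]
finger_gap: 0.0
grip_force: 0.0
clock: 10.08
tcp_pos: [0.5562, 0.0244, 0.0199]
orientation: [-0.007, 0.001, 1.0, -0.002]
wrist_force: [-19.3, -7.3, 9.0]
finger_gap: 0.0
grip_force: 9.4
standtop n 1224 c [0.611  0.2156] size [0.18  0.082] long axis ang 1.564 z [0.046 0.05  0.054]
rail+panel n 373 c [0.6613 0.206 ] size [0.201 0.035] long axis ang 1.565 z [0.131 0.148 0.153]
```

```bash
for i in 1 2 3; do python3 -m jog '[0.02,0,0,0,0,0,-1, 0.02,0,0,0,0,0,-1, 0.02,0,0,0,0,0,-1]' | grep -E "tcp|wrist"; done;  python3 - <<'E'
from h import *
p,P,H=grab("top"); m,r,a=stand(P,H); show("rail+panel",big(box(P,.3,.8,-.05,.45,.13,.17)),P)
E
```

```text
tcp_pos: [0.5561, 0.0245, 0.0196]
wrist_force: [-27.5, -8.5, 15.8]
tcp_pos: [0.556, 0.0248, 0.0192]
wrist_force: [-36.4, -8.5, 22.8]
tcp_pos: [0.5559, 0.0249, 0.019]
wrist_force: [-46.7, -8.3, 31.9]
standtop n 1216 c [0.6111 0.2154] size [0.179 0.082] long axis ang 1.561 z [0.046 0.05  0.055]
rail+panel n 379 c [0.6615 0.2093] size [0.196 0.035] long axis ang 1.563 z [0.131 0.148 0.153]
```

```bash
python3 -m jog '[-0.1,0,0,0,0,0,-1, -0.26,0,0,0,0,0,-1, -0.26,0.2,0,0,0,0,-1, -0.26,0.4,0,0,0,0,-1, -0.26,0.6,0,0,0,0,-1, -0.26,0.8,0,0,0,0,-1, -0.26,1,0,0,0,0,-1, -0.26,1,0,0,0,0,-1]' >/dev/null; python3 -m jog '[0,0.15,0,0,0,0,-1, 0,0.28,0,0,0,0,-1, 0.1,0.28,0,0,0,0,-1, 0.14,0.28,0,0,0,0,-1, 0.18,0.28,0,0,0,0,-1, 0.20,0.28,0,0,0,0,-1,0.20,0.28,0,0,0,0,-1]';  python3 -m jog '[0.02,0,0,0,0,0,-1, 0.04,0,0,0,0,0,-1, 0.04,0,0,0,0,0,-1]' | grep -E "tcp|wrist"; python3 -m jog '[0.02,0,0,0,0,0,-1, 0.04,0,0,0,0,0,-1, 0.04,0,0,0,0,0,-1]' | grep -E "tcp|wrist"
python3 - <<'E'
from h import *
p,P,H=grab("top"); m,r,a=stand(P,H); show("rail+panel",big(box(P,.3,.8,-.05,.45,.13,.17)),P)
E
```

```text
clock: 12.18
tcp_pos: [0.5581, 0.2818, 0.0207]
orientation: [-0.006, -0.0, 1.0, 0.001]
wrist_force: [-13.8, 4.5, 8.7]
finger_gap: -0.0
grip_force: 7.2
tcp_pos: [0.5579, 0.2816, 0.0205]
wrist_force: [-33.8, 4.9, 23.0]
tcp_pos: [0.5577, 0.2813, 0.02]
wrist_force: [-53.4, 3.8, 37.1]
standtop n 1875 c [0.6107 0.1563] size [0.298 0.082] long axis ang 1.564 z [0.045 0.05  0.055]
rail+panel n 540 c [0.661  0.1565] size [0.301 0.035] long axis ang 1.563 z [0.131 0.147 0.153]
```

```bash
python3 -m jog '[-0.2,0,0.0,0,0,0,1, -0.3,0,0.2,0,0,0,1, -0.3,-0.2,0.4,0,0,0,1, -0.3,-0.4,0.6,0,0,0,1, -0.3,-0.6,0.8,0,0,0,1, -0.3,-0.8,1,0,0,0,1, -0.3,-1,1,0,0,0,1, -0.3,-1,1,0,0,0,1]'
python3 - <<'E'
from h import *
print(np.array(eyes.calibration("wrist")["tool_from_camera"])); print(np.array(env.get_state()["joint_pos"]))
p,P,H=grab("top"); cv2.imwrite("pics/t1.png",p[:,:,::-1]); stand(P,H)
sub=box(P,.3,.65,-.5,-.05,.03,.1)
n,l,st,ce=cv2.connectedComponentsWithStats(sub.astype(np.uint8))
for i in range(1,n):
    if st[i,4]>40: print(ce[i]); show("obj",l==i,P)
E
```

```text
clock: 13.4
tcp_pos: [0.5196, 0.089, 0.2186]
orientation: [0.001, 0.0, 1.0, -0.0]
wrist_force: [-0.2, -0.2, 0.7]
finger_gap: 0.0853
grip_force: 0.0
[[-0.0016 -0.9551 -0.2964  0.0758]
 [ 1.     -0.0018  0.0003  0.0005]
 [-0.0009 -0.2964  0.9551 -0.1428]
 [ 0.      0.      0.      1.    ]]
[ 0.0174  0.2226 -0.1062  1.2394 -0.0001  0.018 ]
standtop n 494 c [0.6096 0.0442] size [0.073 0.082] long axis ang 3.135 z [0.046 0.05  0.054]
[351.1306 194.4552]
obj n 268 c [ 0.5568 -0.127 ] size [0.12  0.058] long axis ang 0.087 z [0.037 0.059 0.063]
[382.8805 195.6246]
obj n 293 c [ 0.5536 -0.2342] size [0.057 0.12 ] long axis ang 3.107 z [0.034 0.059 0.063]
[403.7067 244.1867]
obj n 225 c [ 0.3965 -0.297 ] size [0.058 0.072] long axis ang 2.652 z [0.034 0.066 0.082]
```

```bash
python3 -m jog '[-0.2,-0.2,0,0,0,-0.039,1, -0.3,-0.4,0,0,0,-0.078,1, -0.4,-0.6,0,0,0,-0.117,1, -0.5,-0.8,0,0,0,-0.156,1, -0.5,-1,0,0,0,-0.195,1, -0.5,-1,0,0,0,-0.234,1, -0.5,-1,0,0,0,-0.273,1, -0.5,-1,0,0,0,-0.312,1, -0.5,-1,0,0,0,-0.35,1, -0.5,-1,0,0,0,-0.4,1, -0.5,-1,0,0,0,-0.4,1, -0.5,-1,0,0,0,-0.4,1]' >/dev/null
python3 -m jog '[0,-0.2,0,0,0,-0.4,1, 0,-0.4,0,0,0,-0.4,1, 0,-0.6,0,0,0,-0.4,1, 0,-0.8,0,0,0,-0.4,1, 0,-0.9,0,0,0,-0.4,1, 0,-0.9,0,0,0,-0.4,1, 0,-0.9,0,0,0,-0.4,1, 0,-0.9,0,0,0,-0.4,1, 0,-0.9,0,0,0,-0.4,1, 0,-0.9,0,0,0,-0.4,1, 0,-0.9,0,0,0,-0.4,1]'>/dev/null
python3 -m jog '[0,0,0,0,0,-0.358,1,0,0,0,0,0,-0.358,1,0,0,0,0,0,-0.358,1,0,0,0,0,0,-0.358,1,0,0,0,0,0,-0.358,1,0,0,0,0,0,-0.358,1,0,0,0,0,0,-0.358,1,0,0,0,0,0,-0.358,1,0,0,0,0,0,-0.358,1,0,0,0,0,0,-0.358,1,0,0,0,0,0,-0.358,1]'
python3 - <<'E'
from h import *
s=env.get_state();print(np.array(s["joint_pos"]),np.array(s["tcp_pos"]),s["orientation"])
p,P,H=grab("wrist"); cv2.imwrite("pics/w1.png",p[:,:,::-1])
m=big(box(P,.3,.5,-.4,-.2,.07,.09)); show("cup rim",m,P)
E
```

```text
clock: 16.28
tcp_pos: [0.4192, -0.289, 0.2164]
orientation: [0.0, 0.97, -0.243, -0.0]
wrist_force: [0.1, 0.4, -0.0]
finger_gap: 0.0854
grip_force: 0.0
[-0.7613  0.191  -0.1516  1.2281 -0.0001  2.871 ] [ 0.4192 -0.289   0.2164] [ 0.0001  0.9701 -0.2429 -0.    ]
cup rim n 1115 c [ 0.3954 -0.2981] size [0.059 0.072] long axis ang 2.656 z [0.071 0.079 0.081]
```

View pics/w1.png

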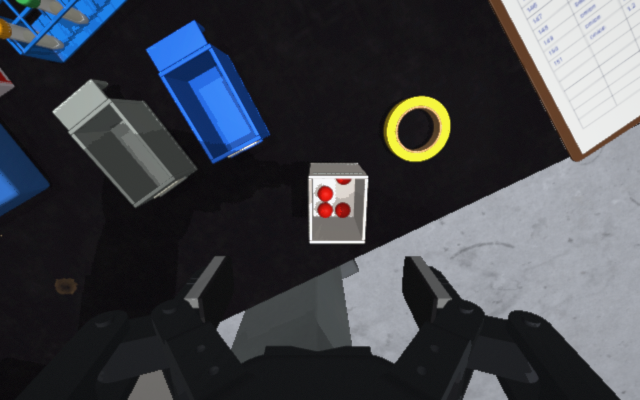

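```bash
python3 -m jog '[-0.119,-0.045,0,0,0,0.001,1, -0.119,-0.045,-0.1,0,0,0.001,1, -0.119,-0.045,-0.3,0,0,0.001,1, -0.119,-0.045,-0.5,0,0,0.001,1, -0.119,-0.045,-0.7,0,0,0.001,1, -0.119,-0.045,-0.857,0,0,0.001,1, -0.119,-0.045,-0.857,0,0,0.001,1, -0.119,-0.045,-0.857,0,0,0.001,1, -0.119,-0.045,-0.857,0,0,0.001,-0.2, -0.119,-0.045,-0.857,0,0,0.001,-0.2, -0.119,-0.045,-0.857,0,0,0.001,-0.2, -0.119,-0.045,-0.857,0,0,0.001,-0.2]' 30;  python3 -m jog '[0,0,0,0,0,0,-0.2, 0,0,0,0,0,0,-0.2, 0,0,0,0,0,0,-0.2, 0,0,0,0,0,0,-0.2]'
```

```text
clock: 17.33
tcp_pos: [0.3971, -0.2996, 0.0475]
orientation: [0.001, 0.97, -0.244, 0.002]
wrist_force: [-1.1, -0.6, 8.2]
finger_gap: 0.0577
grip_force: 32.5
clock: 17.67
tcp_pos: [0.3972, -0.2996, 0.0475]
orientation: [0.002, 0.97, -0.244, 0.002]
wrist_force: [0.0, -0.9, 7.0]
finger_gap: 0.0574
grip_force: 32.5
```

```bash
python3 -m jog '[0,0,0.2,0,0,0,-0.2, 0,0,0.4,0,0,0,-0.2, 0,0,0.6,0,0,0.03,-0.2, 0,0,0.8,0,0,0.06,-0.2, 0.15,0.15,0.95,0,0,0.09,-0.2, 0.3,0.3,1,0,0,0.12,-0.2, 0.45,0.45,1,0,0,0.15,-0.2, 0.6,0.6,1,0,0,0.186,-0.2, 0.75,0.75,1,0,0,0.186,-0.2, 0.9,0.87,1,0,0,0.186,-0.2, 0.99,0.87,1,0,0,0.186,-0.2,0.99,0.87,1,0,0,0.186,-0.2]' 40
python3 - <<'E'
from h import *
p,P,H=grab("top")
sub=box(P,.3,.65,-.5,-.05,.03,.1)
n,l,st,ce=cv2.connectedComponentsWithStats(sub.astype(np.uint8))
for i in range(1,n):
    if st[i,4]>40: print(ce[i]); show("obj",l==i,P)
p,P,H=grab("wrist"); 
m=big(box(P,.4,.62,-.22,-.05,.054,.064)); show("grey rim",m,P)
E
```

```text
clock: 18.67
tcp_pos: [0.5977, -0.1211, 0.2448]
orientation: [0.0, 0.999, 0.048, 0.002]
wrist_force: [0.2, -0.4, -1.7]
finger_gap: 0.0572
grip_force: 45.3
[390.3019 205.3019]
obj n 53 c [ 0.5377 -0.2614] size [0.01  0.086] long axis ang 2.995 z [0.032 0.057 0.063]
grey rim n 666 c [ 0.6071 -0.1226] size [0.016 0.054] long axis ang 1.667 z [0.059 0.06  0.061]
```

```bash
python3 -m jog '[0,0,0,0.004,-0.04,0,-0.2, 0,0,0,0.008,-0.08,0,-0.2, 0,0,0,0.012,-0.12,0,-0.2, 0,0,0,0.015,-0.155,0,-0.2, 0,0,0,0.019,-0.19,0,-0.2, 0,0,0,0.022,-0.225,0,-0.2, 0,0,0,0.026,-0.26,0,-0.2, 0,0,0,0.03,-0.3,0,-0.2, 0,0,0,0.034,-0.34,0,-0.2, 0,0,0,0.038,-0.38,0,-0.2, 0,0,0,0.04,-0.415,0,-0.2, 0,0,0,0.04,-0.415,0,-0.2]'
python3 - <<'E'
from h import *
from scipy.spatial.transform import Rotation as Ro
s=env.get_state();w,x,y,z=s["orientation"];print(np.array(s["joint_pos"]),np.array(s["tcp_pos"]));print(Ro.from_quat([x,y,z,w]).as_matrix())
p,d=eyes.read_camera("scene"); cv2.imwrite("pics/s1.png",cv2.resize(p[150:350,230:550,::-1],None,fx=2,fy=2))
E
```

```text
clock: 19.77
tcp_pos: [0.627, -0.1531, 0.2821]
orientation: [-0.039, 0.806, 0.048, 0.588]
wrist_force: [-0.5, -0.3, -0.7]
finger_gap: 0.0575
grip_force: 45.4
[-0.7084 -0.0149 -1.0258 -0.5661  0.7827  2.825 ] [ 0.627  -0.1531  0.2821]
[[ 0.3036  0.1227  0.9449]
 [ 0.0305 -0.9924  0.1191]
 [ 0.9523 -0.0073 -0.305 ]]
```

View pics/s1.png

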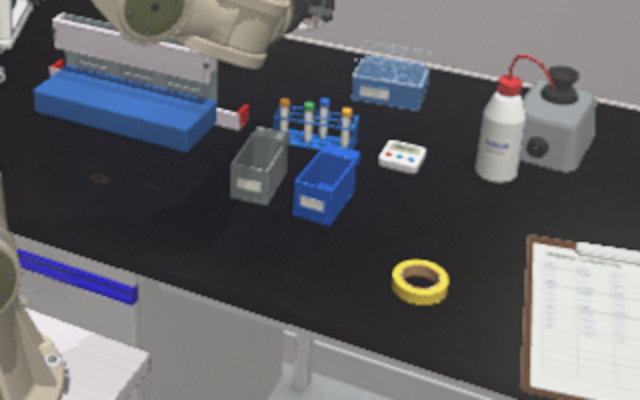

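```bash
python3 -m jog '[0.2,0,0,0,0,0.033,-0.2, 0.2,0,0,0,0,0.033,-0.2, 0.2,0,0,0,0,0.033,-0.2, 0.2,0,-0.1,0,0,0.033,-0.2, 0.15,0,-0.2,0,0,0.033,-0.2, 0.1,0,-0.3,0,0,0.033,-0.2, 0.05,0,-0.4,0,0,0.033,-0.2, 0,0,-0.425,0,0,0.033,-0.2, 0,0,-0.425,0,0,0.033,-0.2, 0,0,-0.425,0,0,0.033,-0.2]'
cat > st.py <<'E'
from h import *
from scipy.spatial.transform import Rotation as Ro
s=env.get_state();w,x,y,z=s["orientation"];M=Ro.from_quat([x,y,z,w]).as_matrix();print(np.array(s["joint_pos"]),np.array(s["tcp_pos"]));print(M)
p=np.array(s["tcp_pos"])-M[:,2]*env.pinch_z
h=M[:2,2]/np.hypot(*M[:2,2]);th=np.arccos(-M[2,2]);m=-M[:,2];n=np.array([-np.cos(th)*h[0],-np.cos(th)*h[1],-np.sin(th)])
lip=p+.016*m+.036*n;print("theta",np.degrees(th),"lip",lip,"heading",np.arctan2(h[1],h[0]))
b=np.array([.545,-.1285]);yw=.096;d=lip[:2]-b;print("in bin",d@[np.cos(yw),np.sin(yw)],d@[-np.sin(yw),np.cos(yw)])
E
python3 st.py
```

```text
clock: 20.65
tcp_pos: [0.6331, -0.1576, 0.1976]
orientation: [-0.075, 0.808, 0.091, 0.577]
wrist_force: [-0.2, 1.2, -0.7]
finger_gap: 0.0571
grip_force: 46.4
[-0.7538  0.2186 -1.0276 -0.6872  0.9173  2.6975] [ 0.6331 -0.1576  0.1976]
[[ 0.3171  0.2336  0.9192]
 [ 0.0606 -0.9722  0.2261]
 [ 0.9465 -0.016  -0.3224]]
theta 71.18917633228695 lip [ 0.5899 -0.1683  0.1747] heading 0.24121694000356433
in bin 0.040904882279642577 -0.04389049168481036
```

```bash
cat > kin.py <<'E'
from h import *
from scipy.optimize import least_squares
def fk(q,k):
    j1,j2,j3,j4,j5=q[:5]; r0,l1,l2,hh,o,a,L=k
    e=np.array([np.cos(j1),np.sin(j1),0]);l=np.array([-np.sin(j1),np.cos(j1),0]);z=np.array([0,0,1]);P=j2-j3+j4
    u=np.cos(P)*e-np.sin(P)*z; t=np.cos(j5)*u+np.sin(j5)*l
    return e*(r0+l1*np.sin(j2)+l2*np.cos(j2-j3))+z*(hh+l1*np.cos(j2)-l2*np.sin(j2-j3))+o*l+a*u+L*t,t
s=env.get_state()
D=[([1.013,.3135,.0455,1.304,0],[.233,.5255,.2305]),([-.7613,.191,-.1516,1.2281,0],[.4192,-.289,.2164]),
([-.7084,-.0149,-1.0258,-.5661,.7827],[.627,-.1531,.2821]),([-.7538,.2186,-1.0276,-.6872,.9173],[.6331,-.1576,.1976]),(s["joint_pos"],s["tcp_pos"])]
f=least_squares(lambda k:np.r_[np.concatenate([fk(q,k)[0]-p for q,p in D])/.001,(k-k0)/.2],k0:=np.array([.03,.45,.4,.26,.08,.1,.25]))
k=f.x
lo=np.array([-2.76,-.86,-1.03,-2.2,-1.47]);hi=np.array([2.76,1.69,1.26,2.34,1.5])
def ik(p,t,q0=(-.8,.3,-.9,-.7,.9)):
    g=least_squares(lambda q:np.r_[fk(q,k)[0]-p,.2*(fk(q,k)[1]-t)],q0,bounds=(lo+.02,hi-.02));return g.x,np.abs(g.fun).max()
E
python3 - <<'E'
from kin import *
print(k,np.abs(f.fun[:15]).max())
for z in(.13,.16,.2):
  for phi in(.1,.2,.35,.5,.65,.8,1.):
    o=[]
    for th in(60,75,90,100,110):
        T=np.radians(th);h=np.array([np.cos(phi),np.sin(phi)])
        p2=np.array([.545,-.1285])+.022*np.array([.995,.096])+.028*h
        q,e=ik(np.r_[p2,z],np.r_[np.sin(T)*h,-np.cos(T)]); o.append(round(e,4))
    print(z,phi,o,q)
E
```

```text
[-0.1129  0.602   0.53    0.3465  0.0845  0.2636  0.2905] 15.23057852023435
0.13 0.1 [np.float64(0.0078), np.float64(0.0324), np.float64(0.059), np.float64(0.0379), np.float64(0.0707)] [-0.7872  1.1942 -1.01   -2.18    1.0705]
0.13 0.2 [np.float64(0.0014), np.float64(0.0244), np.float64(0.0475), np.float64(0.0372), np.float64(0.0703)] [-0.8056  1.1922 -1.01   -2.18    1.1397]
0.13 0.35 [np.float64(0.0), np.float64(0.0098), np.float64(0.0082), np.float64(0.0364), np.float64(0.0688)] [-0.8283  1.1926 -0.9935 -2.18    1.2464]
0.13 0.5 [np.float64(0.0), np.float64(0.0), np.float64(0.0), np.float64(0.0336), np.float64(0.0668)] [-0.844   1.1979 -0.9412 -2.18    1.3713]
0.13 0.65 [np.float64(0.0), np.float64(0.0), np.float64(0.0037), np.float64(0.0332), np.float64(0.0668)] [-0.8495  1.1992 -0.8903 -2.18    1.48  ]
0.13 0.8 [np.float64(0.0), np.float64(0.0), np.float64(0.0005), np.float64(0.033), np.float64(0.0666)] [-0.8281  1.1995 -0.8816 -2.18    1.48  ]
0.13 1.0 [np.float64(0.0), np.float64(0.0), np.float64(0.0), np.float64(0.031), np.float64(0.0665)] [-0.8021  1.1999 -0.8726 -2.18    1.
[... 1365 characters left out ...]
.float64(0.0064), np.float64(0.0273), np.float64(0.0296), np.float64(0.0628)] [-0.8216  1.0797 -1.01   -2.18    1.2568]
0.2 0.5 [np.float64(0.0), np.float64(0.0), np.float64(0.0153), np.float64(0.0306), np.float64(0.0638)] [-0.837   1.0746 -1.0038 -2.18    1.3436]
0.2 0.65 [np.float64(0.0), np.float64(0.0), np.float64(0.0074), np.float64(0.0319), np.float64(0.0651)] [-0.8457  1.076  -0.9494 -2.18    1.462 ]
0.2 0.8 [np.float64(0.0), np.float64(0.0), np.float64(0.0005), np.float64(0.0317), np.float64(0.0653)] [-0.8284  1.0766 -0.9332 -2.18    1.48  ]
0.2 1.0 [np.float64(0.0), np.float64(0.0), np.float64(0.0008), np.float64(0.0339), np.float64(0.0652)] [-0.8023  1.0774 -0.9239 -2.18    1.48  ]
```

```bash
python3 st.py; python3 -m jog '[0,0,0.2,0,0,0,-0.2, 0,0.1,0.3,0,0,0.03,-0.2, -0.1,0.2,0.3,0,0,0.06,-0.2, -0.2,0.4,0.3,0,0,0.09,-0.2, -0.3,0.5,0.3,0,0,0.12,-0.2, -0.44,0.615,0.3,0,0,0.16,-0.2, -0.44,0.615,0.3,0,0,0.16,-0.2, -0.44,0.615,0.3,0,0,0.16,-0.2, -0.44,0.615,0.2,0,0,0.16,-0.2, -0.44,0.615,0.2,0,0,0.16,-0.2, -0.44,0.615,0.2,0,0,0.16,-0.2, -0.44,0.615,0.2,0,0,0.16,-0.2]'; python3 st.py
```

```text
[-0.7538  0.2186 -1.0276 -0.6872  0.9173  2.6975] [ 0.6331 -0.1576  0.1976]
[[ 0.3171  0.2336  0.9192]
 [ 0.0606 -0.9722  0.2261]
 [ 0.9465 -0.016  -0.3224]]
theta 71.18917633228695 lip [ 0.5899 -0.1683  0.1747] heading 0.24121694000356433
in bin 0.040904882279642577 -0.04389049168481036
clock: 21.65
tcp_pos: [0.5457, -0.0338, 0.2373]
orientation: [-0.216, 0.76, 0.29, 0.54]
wrist_force: [0.9, -0.5, -1.3]
finger_gap: 0.0573
grip_force: 46.2
[-0.7904  0.1416 -0.7135  0.6138  1.2404  1.6937] [ 0.5457 -0.0338  0.2373]
[[ 0.2475  0.6747  0.6954]
 [ 0.2077 -0.7379  0.6421]
 [ 0.9464 -0.0145 -0.3228]]
theta 71.1691601582884 lip [ 0.513  -0.064   0.2144] heading 0.7455991782647283
in bin -0.0256487776519246 0.06726953724363659
```

```bash
python3 -m jog '[0,0,0,-0.025,0.027,0,-0.2, 0,0,0,-0.05,0.054,0,-0.2, 0,0,0,-0.075,0.081,0,-0.2, 0,0,0,-0.1,0.108,0,-0.2, 0,0,0,-0.125,0.135,0,-0.2, 0,0,0,-0.15,0.162,0,-0.2, 0,0,0,-0.175,0.189,0,-0.2, 0,0,0,-0.2,0.216,0,-0.2, 0,0,0,-0.225,0.243,0,-0.2, 0,0,0,-0.25,0.27,0,-0.2, 0,0,0,-0.268,0.291,0,-0.2, 0,0,0,-0.268,0.291,0,-0.2]' >/dev/null
python3 -m jog '[-0.1,-0.15,0,0,0,-0.03,-0.2, -0.2,-0.3,0,0,0,-0.06,-0.2, -0.3,-0.45,0,0,0,-0.09,-0.2, -0.4,-0.6,0,0,0,-0.12,-0.2, -0.5,-0.75,0,0,0,-0.15,-0.2, -0.6,-0.9,0,0,0,-0.174,-0.2, -0.73,-1,0,0,0,-0.174,-0.2, -0.73,-1,0,0,0,-0.174,-0.2, -0.73,-1,-0.2,0,0,-0.174,-0.2, -0.73,-1,-0.4,0,0,-0.174,-0.2, -0.73,-1,-0.6,0,0,-0.174,-0.2, -0.73,-1,-0.6,0,0,-0.174,-0.2]'; python3 st.py | head -4
```

```text
clock: 23.65
tcp_pos: [0.3952, -0.23, 0.1104]
orientation: [-0.005, 0.996, 0.09, -0.003]
wrist_force: [-2.0, 2.1, -2.3]
finger_gap: 0.0574
grip_force: 46.1
[-0.7049  0.1741 -0.4463  0.9624  0.0028  2.2572] [ 0.3952 -0.23    0.1104]
[[ 0.9839  0.1785 -0.0073]
 [ 0.1786 -0.9839  0.0099]
 [-0.0054 -0.0111 -0.9999]]
```

```bash
python3 -m jog '[0,0,-0.15,0,0,0,-0.2, 0,0,-0.27,0,0,0,-0.2, 0,0,-0.312,0,0,0,-0.2, 0,0,-0.312,0,0,0,-0.2, 0,0,-0.312,0,0,0,1, 0,0,-0.312,0,0,0,1, 0,0,-0.312,0,0,0,1,0,0,-0.312,0,0,0,1,0,0,0.1,0,0,0,1,0,0,0.3,0,0,0,1,0,0,0.5,0,0,0,1,0,0,0.5,0,0,0,1]'
python3 - <<'E'
from h import *
p,P,H=grab("top")
sub=box(P,.3,.65,-.5,-.05,.03,.1)
n,l,st,ce=cv2.connectedComponentsWithStats(sub.astype(np.uint8))
for i in range(1,n):
    if st[i,4]>40: print(ce[i]); show("obj",l==i,P)
p,P,H=grab("wrist"); m=big(box(P,.3,.5,-.35,-.15,.07,.09)); show("cup rim",m,P); print(env.get_state()["tcp_pos"])
cv2.imwrite("pics/w2.png",p[:,:,::-1])
E
```

```text
clock: 24.65
tcp_pos: [0.3998, -0.2341, 0.22]
orientation: [-0.0, 0.996, 0.09, 0.0]
wrist_force: [1.1, -1.0, 0.2]
finger_gap: 0.0854
grip_force: 0.0
[351.0963 194.4111]
obj n 270 c [ 0.5567 -0.1271] size [0.119 0.058] long axis ang 0.094 z [0.037 0.059 0.063]
[382.9966 195.8956]
obj n 297 c [ 0.5537 -0.2343] size [0.057 0.12 ] long axis ang 3.119 z [0.034 0.058 0.063]
[381.2712 236.    ]
obj n 59 c [ 0.4224 -0.2282] size [0.024 0.058] long axis ang 1.774 z [0.04  0.073 0.082]
[384.1707 254.0488]
obj n 41 c [ 0.3648 -0.2372] size [0.01  0.056] long axis ang 1.61 z [0.034 0.075 0.083]
cup rim n 1000 c [ 0.3975 -0.2338] size [0.072 0.059] long axis ang 0.179 z [0.071 0.079 0.081]
[ 0.4029 -0.2366  0.2241]
```

View pics/w2.png

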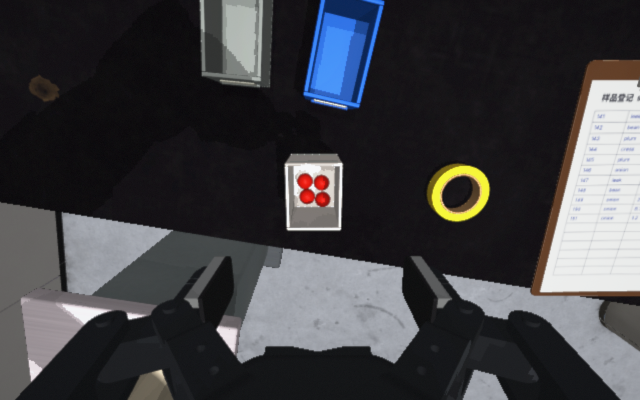

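```bash
python3 -m jog '[0.2,0.15,0,0,0,-0.027,1, 0.4,0.3,0,0,0,-0.027,1, 0.6,0.45,0,0,0,-0.027,1, 0.71,0.54,0,0,0,-0.027,1, 0.71,0.54,-0.1,0,0,-0.027,1, 0.71,0.54,-0.3,0,0,-0.027,1, 0.71,0.54,-0.5,0,0,-0.027,1, 0.71,0.54,-0.7,0,0,-0.027,1, 0.71,0.54,-0.9,0,0,-0.027,1, 0.71,0.54,-1,0,0,-0.027,1, 0.71,0.54,-1,0,0,-0.027,1, 0.71,0.54,-1,0,0,-0.027,1]'; python3 -m jog '[0,0,0,0,0,0,-0.2, 0,0,0,0,0,0,-0.2, 0,0,0,0,0,0,-0.2, 0,0,0,0,0,0,-0.2, 0,0,0.1,0,0,0,-0.2, 0,0,0.3,0,0,0,-0.2, 0,0,0.3,0,0,0,-0.2]' 30; python3 st.py | head -4
```

```text
clock: 25.75
tcp_pos: [0.5407, -0.1256, 0.0159]
orientation: [-0.002, 0.999, 0.048, -0.002]
wrist_force: [-0.7, 0.1, 1.1]
finger_gap: 0.0853
grip_force: 0.0
clock: 26.33
tcp_pos: [0.5457, -0.1275, 0.0837]
orientation: [0.001, 0.999, 0.048, 0.004]
wrist_force: [1.4, -1.5, 0.1]
finger_gap: 0.0575
grip_force: 33.0
[-0.3736  0.3654 -0.2558  0.9407  0.0015  2.6722] [ 0.5457 -0.1275  0.0837]
[[ 0.9954  0.0956  0.0088]
 [ 0.0956 -0.9954 -0.0018]
 [ 0.0086  0.0027 -1.    ]]
```

```bash
python3 -m jog '[-0.1,0.1,0,0,0,0.035,-0.2, -0.2,0.25,0,0,0,0.07,-0.2, -0.33,0.39,0,0,0,0.105,-0.2, -0.33,0.39,0,0,0,0.14,-0.2, -0.33,0.39,0,0,0,0.175,-0.2, -0.33,0.39,0,0,0,0.199,-0.2, -0.33,0.39,-0.1,0,0,0.199,-0.2, -0.33,0.39,-0.2,0,0,0.199,-0.2, -0.33,0.39,-0.27,0,0,0.199,-0.2, -0.33,0.39,-0.298,0,0,0.199,-0.2, -0.33,0.39,-0.298,0,0,0.199,-0.2, -0.33,0.39,-0.298,0,0,0.199,-0.2]'; python3 -m jog '[0,0,0,0,0,0,1, 0,0,0,0,0,0,1, 0,0,0,0,0,0,1,0,0,0,0,0,0,1, 0,0,0.2,0,0,0,1, 0,0,0.4,0,0,0,1, 0,0,0.6,0,0,0,1, 0,0,0.8,0,0,0,1, 0,0,1,0,0,0,1, 0,0,1,0,0,0,1]'
python3 - <<'E'
from h import *
p,P,H=grab("wrist"); m=big(box(P,.35,.6,-.2,.1,.054,.064)); show("grey rim",m,P)
m=big(box(P,.35,.6,-.2,.1,.03,.07)); show("grey all",m,P)
p,P,H=grab("top"); m=big(box(P,.35,.565,-.19,.1,.03,.07)); show("grey top",m,P); cv2.imwrite("pics/t2.png",p[130:290,180:460,::-1])
E
```

```text
clock: 27.33
tcp_pos: [0.4764, -0.0482, 0.018]
orientation: [-0.0, 0.936, 0.353, 0.0]
wrist_force: [-0.8, 0.9, 1.4]
finger_gap: 0.0577
grip_force: 34.8
clock: 28.17
tcp_pos: [0.4796, -0.049, 0.2252]
orientation: [0.003, 0.936, 0.353, 0.005]
wrist_force: [0.6, -0.2, -0.7]
finger_gap: 0.0853
grip_force: 0.0
grey rim n 2198 c [ 0.4854 -0.0396] size [0.117 0.058] long axis ang 0.717 z [0.058 0.06  0.061]
grey all n 3600 c [0.5838 0.0534] size [0.093 0.033] long axis ang 1.569 z [0.045 0.05  0.051]Traceback (most recent call last):
  File "<stdin>", line 4, in <module>
  File "h.py", line 28, in show
    print(n,"n",m.sum(),"c",np.round(r[0],4),"size",np.round(r[1],3),"long axis ang",round(a,3),"z",np.round(np.percentile(z,[5,50,95]),3))
                                                                                                             ~~~~~~~~~~~~~^^^^^^^^^^^^^
    return _quantile_unchecked(
        a, q, axis, out, overwrite_input, method, keepdims, weights)
    return _ureduce(a,
                    func=_quantile_ureduce_func,
    ...<5 lines>...
                    overwrite_input=overwrite_input,
                    method=method)
    r = func(a, **kwargs)
    result = _quantile(arr,
                       quantiles=q,
    ...<2 lines>...
                       out=out,
                       weights=wgt)
    slices_having_nans = np.isnan(arr[-1, ...])
                                  ~~~^^^^^^^^^
IndexError: index -1 is out of bounds for axis 0 with size 0
```

```bash
python3 -m jog '[-0.1,-0.2,0,0,0,-0.035,1, -0.2,-0.4,0,0,0,-0.07,1, -0.3,-0.6,0,0,0,-0.105,1, -0.41,-0.8,0,0,0,-0.14,1, -0.41,-0.925,0,0,0,-0.171,1, -0.41,-0.925,0,0,0,-0.171,1, -0.41,-0.925,0,0,0,-0.171,1, -0.41,-0.925,0,0,0,-0.171,1]'
python3 - <<'E'
from h import *
p,P,H=grab("wrist"); m=big(box(P,.3,.5,-.35,-.15,.07,.09)); show("cup rim",m,P)
import subprocess
E
python3 st.py|head -4
```

```text
clock: 28.93
tcp_pos: [0.3929, -0.2323, 0.2155]
orientation: [-0.002, 0.996, 0.092, -0.001]
wrist_force: [-0.4, 0.9, -0.3]
finger_gap: 0.0854
grip_force: 0.0
cup rim n 1103 c [ 0.3972 -0.2334] size [0.073 0.059] long axis ang 0.179 z [0.071 0.079 0.081]
[-0.7096  0.0942 -0.2675  1.2139  0.001   2.2472] [ 0.3932 -0.2318  0.2158]
[[ 0.983   0.1838 -0.0029]
 [ 0.1838 -0.983   0.0039]
 [-0.0022 -0.0044 -1.    ]]
```

```bash
python3 -m jog '[0.01,-0.005,-0.1,0,0,0,1, 0.01,-0.005,-0.3,0,0,0,1, 0.01,-0.005,-0.5,0,0,0,1, 0.01,-0.005,-0.7,0,0,0,1, 0.01,-0.005,-0.86,0,0,0,1, 0.01,-0.005,-0.86,0,0,0,1, 0.01,-0.005,-0.86,0,0,0,1, 0.01,-0.005,-0.86,0,0,0,-0.2, 0.01,-0.005,-0.86,0,0,0,-0.2, 0.01,-0.005,-0.86,0,0,0,-0.2, 0.01,-0.005,-0.86,0,0,0,-0.2]' 40; python3 -m jog '[0,0,0,0,0,0,-0.2, 0,0,0.2,0,0,0,-0.2, 0,0,0.4,0,0,0,-0.2, 0,0,0.6,0,0,0,-0.2, 0.1,0.15,0.8,0,0,0.03,-0.2, 0.2,0.3,1,0,0,0.06,-0.2, 0.3,0.45,1,0,0,0.09,-0.2, 0.4,0.6,1,0,0,0.12,-0.2, 0.5,0.75,1,0,0,0.15,-0.2, 0.58,0.9,1,0,0,0.171,-0.2,0.58,1,1,0,0,0.171,-0.2,0.58,1,1,0,0,0.171,-0.2]' ;python3 st.py|head -4
```

```text
clock: 29.9
tcp_pos: [0.3975, -0.235, 0.0475]
orientation: [0.0, 0.996, 0.092, 0.001]
wrist_force: [-0.0, 2.1, 7.5]
finger_gap: 0.0577
grip_force: 42.9
clock: 30.9
tcp_pos: [0.5122, -0.0303, 0.246]
orientation: [-0.001, 0.935, 0.355, 0.0]
wrist_force: [-0.0, 0.6, -1.5]
finger_gap: 0.0573
grip_force: 44.9
[-0.2169  0.1895 -0.0806  1.3016  0.002   2.1987] [ 0.5122 -0.0303  0.246 ]
[[ 0.7478  0.6639 -0.0005]
 [ 0.6639 -0.7478  0.0021]
 [ 0.0011 -0.0019 -1.    ]]
```

```bash
sed -i 's/b=np.array.*yw=.096/b=np.array([.477,-.047]);yw=.717/' st.py; python3 -m jog '[0.01,0.08,0,0.025,-0.028,0,-0.2, 0.01,0.08,0,0.05,-0.056,0,-0.2, 0.01,0.08,0,0.075,-0.084,0,-0.2, 0.01,0.08,0,0.1,-0.113,0,-0.2, 0.01,0.08,0,0.125,-0.141,0,-0.2, 0.01,0.08,0,0.15,-0.169,0,-0.2, 0.01,0.08,0,0.175,-0.197,0,-0.2, 0.01,0.08,0,0.2,-0.225,0,-0.2, 0.01,0.08,0,0.225,-0.253,0,-0.2, 0.01,0.08,0,0.25,-0.281,0,-0.2, 0.01,0.08,0,0.277,-0.312,0,-0.2, 0.01,0.08,0,0.277,-0.312,0,-0.2]'; python3 st.py
```

```text
clock: 31.9
tcp_pos: [0.5121, -0.0189, 0.2419]
orientation: [-0.22, 0.743, 0.276, 0.568]
wrist_force: [0.7, 0.2, -2.4]
finger_gap: 0.0572
grip_force: 45.1
[-0.8439  0.1118 -0.7975  0.6562  1.3108  1.5897] [ 0.5121 -0.0189  0.2419]
[[ 0.2012  0.6609  0.723 ]
 [ 0.1605 -0.7504  0.6412]
 [ 0.9663 -0.013  -0.257 ]]
theta 75.10558077686458 lip [ 0.4801 -0.0473  0.216 ] heading 0.7255198492368341
in bin 0.0021615426997637164 -0.0022325825687649755
```

```bash
python3 -m jog '[0.01,0.02,-0.1,0,0,0,-0.2, 0.01,0.02,-0.2,0,0,0,-0.2, 0.01,0.02,-0.3,0,0,0,-0.2, 0.01,0.02,-0.4,0,0,0,-0.2, 0.01,0.02,-0.485,0,0,0,-0.2, 0.01,0.02,-0.485,0,0,0,-0.2, 0.01,0.02,-0.485,0.018,-0.021,0,-0.2, 0.01,0.02,-0.485,0.037,-0.041,0,-0.2, 0.01,0.02,-0.485,0.037,-0.041,0,-0.2, 0.01,0.02,-0.485,0.037,-0.041,0,-0.2]'; python3 st.py;  python3 - <<'E'
from h import *
p,P,H=grab("scene"); cv2.imwrite("pics/s2.png",cv2.resize(p[140:300,220:470,::-1],None,fx=3,fy=3))
E
```

```text
clock: 32.73
tcp_pos: [0.5163, -0.0148, 0.1475]
orientation: [-0.243, 0.691, 0.26, 0.629]
wrist_force: [0.4, -0.1, -1.3]
finger_gap: 0.0575
grip_force: 45.1
[-0.8523  0.4461 -0.899   0.3368  1.4795  1.4683] [ 0.5163 -0.0148  0.1475]
[[ 0.0736  0.6652  0.743 ]
 [ 0.0536 -0.7466  0.6631]
 [ 0.9958 -0.009  -0.0906]]
theta 84.80224906485721 lip [ 0.4881 -0.0399  0.1148] heading 0.7285954346700898
in bin 0.012974978311460184 -0.001957152595736383
```

View pics/s2.png

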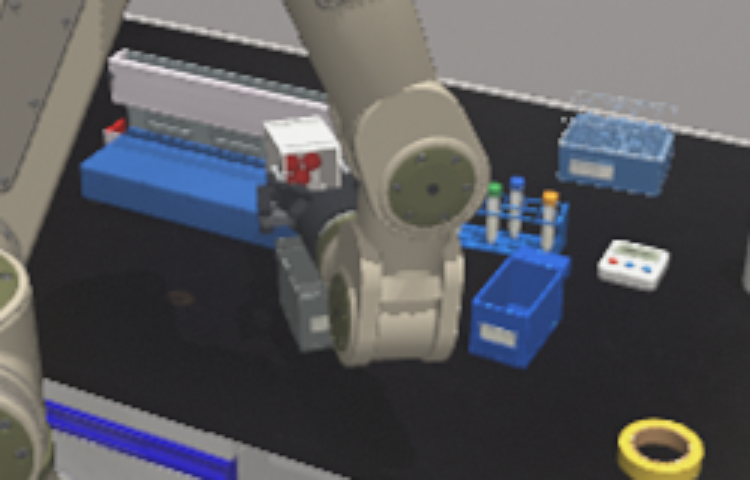

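```bash
cat > kin.py <<'E'
from h import *
from scipy.optimize import least_squares
def fk(q,k):
    j1,j2,j3,j4,j5=q[:5]; r0,l1,l2,hh,o,a,L,al,be,c=k
    e=np.array([np.cos(j1),np.sin(j1),0]);l=np.array([-np.sin(j1),np.cos(j1),0]);z=np.array([0,0,1]);P=j2-j3+j4
    u=np.cos(P)*e-np.sin(P)*z; v=np.sin(P)*e+np.cos(P)*z; t=np.cos(j5)*u+np.sin(j5)*l
    return e*(r0+l1*np.sin(j2+al)+l2*np.cos(j2-j3+be))+z*(hh+l1*np.cos(j2+al)-l2*np.sin(j2-j3+be))+o*l+a*u+c*v+L*t,t
D=[([1.013,.3135,.0455,1.304,0],[.233,.5255,.2305]),([-.7613,.191,-.1516,1.2281,0],[.4192,-.289,.2164]),
([-.7084,-.0149,-1.0258,-.5661,.7827],[.627,-.1531,.2821]),([-.7538,.2186,-1.0276,-.6872,.9173],[.6331,-.1576,.1976]),
([-.7904,.1416,-.7135,.6138,1.2404],[.5457,-.0338,.2373]),([-.7049,.1741,-.4463,.9624,.0028],[.3952,-.23,.1104]),
([-.3736,.3654,-.2558,.9407,.0015],[.5457,-.1275,.0837]),([-.7096,.0942,-.2675,1.2139,.001],[.3932,-.2318,.2158]),
([-.2169,.1895,-.0806,1.3016,.002],[.5122,-.0303,.246]),([-.8439,.1118,-.7975,.6562,1.3108],[.5121,-.0189,.2419]),([-.8523,.4461,-.899,.3368,1.4795],[.5163,-.0148,.1475])]
k0=np.array([.0,.45,.4,.26,.08,.1,.25,0,0,0])
f=least_squares(lambda k:np.r_[np.concatenate([fk(q,k)[0]-p for q,p in D])/.002,(k-k0)/.1],k0)
k=f.x
lo=np.array([-2.76,-.86,-1.03,-2.2,-1.47]);hi=np.array([2.76,1.69,1.26,2.34,1.5])
def ik(p,t):
    best=None
    for q0 in((-.7,.3,-.9,-.9,0),(-.7,.8,-.4,-1.2,0),(-.5,.6,-.9,-1.4,.5),(0,.6,-.9,-1.4,-.7)):
        g=least_squares(lambda q:np.r_[fk(q,k)[0]-p,.2*(fk(q,k)[1]-t)],q0,bounds=(lo+.03,hi-.03))
        if best is None or g.cost<best.cost: best=g
    e=fk(best.x,k);return best.x,np.linalg.norm(e[0]-p),np.degrees(np.arccos(np.clip(e[1]@t,-1,1)))
E
python3 - <<'E'
from kin import *
print(k,np.abs(f.fun[:33]).max()*2,"mm")
for p2,phi in(((.597,-.434),-.75),((.56,-.40),-.75),((.64,-.11),-.3),((.61,-.11),-.3),((.60,-.15),-.7),((.60,-.15),-.9),((.58,-.15),.1)):
  for z in(.14,.25):
    for th in(75,90,100,108):
        T=np.radians(th);h=np.array([np.cos(phi),np.sin(phi)])
        q,e,a=ik(np.r_[p2,z],np.r_[np.sin(T)*h,-np.cos(T)])
        w=fk(np.r_[q[:3],q[3],q[4]],np.r_[k[:5],0,0,k[7:9],0])[0]
        print(p2,phi,z,th,"err",round(e*1000,1),round(a,1),q,"wrist",w)
E
```

```text
[ 0.      0.5186  0.4129  0.2331  0.0801  0.1403  0.3     0.0014 -0.134
 -0.0003] 0.28403201870497163 mm
(0.597, -0.434) -0.75 0.14 75 err 13.5 4.2 [-0.7085  0.4953 -1.     -1.1645 -0.0631] wrist [ 0.305  -0.1559  0.2852]
(0.597, -0.434) -0.75 0.14 90 err 14.8 4.4 [-0.706   1.0482 -1.     -2.1211 -0.0689] wrist [ 0.2885 -0.1407  0.1026]
(0.597, -0.434) -0.75 0.14 100 err 10.9 4.2 [-0.7121  1.0659 -1.     -2.17   -0.0558] wrist [ 0.2858 -0.1409  0.0971]
(0.597, -0.434) -0.75 0.14 108 err 17.6 11.1 [-0.7039  1.0642 -0.984  -2.17   -0.0734] wrist [ 0.2919 -0.1427  0.0953]
(0.597, -0.434) -0.75 0.25 75 err 0.5 0.2 [-0.7285  0.2461 -1.     -0.9812 -0.0213] wrist [ 0.2846 -0.1466  0.3657]
(0.597, -0.434) -0.75 0.25 90 err 30.2 6.5 [-0.6694  0.4672 -1.     -1.3783 -0.1506] wrist [ 0.3096 -0.1429  0.2945]
(0.597, -0.434) -0.75 0.25 100 err 15.7 4.2 [-0.7041  0.9269 -1.     -2.17   -0.0727] wrist [ 0.2991 -0.1489  0.1411]
(0.597, -0.434) -0.75 0.25 108 err 15.7 3.9 [-0.7057  0.9175 -1.     -2.17   -0.0692] wrist [ 0.2995 -0.1499  0.1442]
(0.56, -0.4) -0.75 0.14 75 err 25.4 11.7 [-0.676   0.31
[... 4655 characters left out ...]
1944  0.1033]
(0.58, -0.15) 0.1 0.14 100 err 50.2 19.7 [-0.8958  1.0405 -1.     -2.17    1.3088] wrist [ 0.2574 -0.1933  0.1049]
(0.58, -0.15) 0.1 0.14 108 err 51.2 23.7 [-0.8913  1.0357 -1.     -2.17    1.3015] wrist [ 0.2586 -0.1927  0.1065]
(0.58, -0.15) 0.1 0.25 75 err 11.5 8.5 [-0.8103 -0.0597 -1.     -0.2995  0.9017] wrist [ 0.2342 -0.13    0.4529]
(0.58, -0.15) 0.1 0.25 90 err 21.5 18.8 [-0.901   0.09   -1.     -0.4661  1.1658] wrist [ 0.2401 -0.1741  0.4123]
(0.58, -0.15) 0.1 0.25 100 err 54.6 20.2 [-0.8953  0.8159 -1.     -2.17    1.3242] wrist [ 0.2704 -0.2094  0.1776]
(0.58, -0.15) 0.1 0.25 108 err 59.4 22.2 [-0.882   0.8161 -1.     -2.17    1.2932] wrist [ 0.2732 -0.2058  0.1775]
```

```bash
cat > srch.py <<'E'
from kin import *
rng=np.random.default_rng(0);R=[]
for i in range(400000):
    q=np.array([rng.uniform(-1.4,.9),rng.uniform(-.5,1.3),rng.uniform(-1.0,.6),rng.uniform(-2.15,2.3),rng.uniform(-1.42,1.45)])
    P=q[1]-q[2]+q[3]
    tz=-np.cos(q[4])*np.sin(P)
    if not .12<tz<.28: continue
    p,t=fk(q,k)
    if not(.13<p[2]<.2): continue
    w=fk(q,np.r_[k[:5],0,0,k[7:9],0])[0]
    if w[2]<.1: continue
    h=t[:2]/np.hypot(*t[:2]); b=p[:2]-.05*h
    if .38<b[0]<.62 and -.5<b[1]<.32 and np.hypot(*b)<.72: R.append(np.r_[b,np.arctan2(h[1],h[0]),w,q,np.degrees(np.arcsin(tz))+90,p[2]])
R=np.array(R);np.save("R.npy",R)
print(len(R))
# coarse list
key={}
for r in R:
    kk=(round(r[0]/.06),round(r[1]/.08),round(r[2]/.5))
    if kk not in key or r[5]>key[kk][5]: key[kk]=r
for kk in sorted(key): 
    r=key[kk]; print(np.round(r,2))
E
python3 srch.py | head -90
```

```text
11
[ 0.38 -0.17  1.2   0.36 -0.52  0.11 -1.1   1.05 -0.21  2.1   0.83 98.54
  0.19]
[ 0.39 -0.15  1.32  0.39 -0.51  0.12 -1.04  1.05 -0.18  2.09  0.78 97.17
  0.19]
[ 0.41 -0.14  1.63  0.52 -0.5   0.12 -0.88  1.13  0.05  2.27  0.62 99.3
  0.2 ]
[ 0.39 -0.07 -2.19  0.67  0.14  0.11  0.09  1.12 -0.04  2.24 -0.84 99.5
  0.19]
[ 0.4  -0.1   1.93  0.59 -0.42  0.12 -0.73  1.15  0.1   2.27  0.47 99.06
  0.19]
[ 0.43  0.02 -1.7   0.58  0.31  0.11  0.37  1.1  -0.12  2.23 -1.05 98.5
  0.19]
[ 0.43 -0.01  1.6   0.55 -0.34  0.1  -0.68  1.08 -0.17  2.13  0.84 99.2
  0.19]
[ 0.49  0.07  1.44  0.57 -0.25  0.11 -0.54  1.05 -0.24  2.18  1.14 97.97
  0.2 ]
[ 0.5   0.21  1.88  0.71 -0.05  0.11 -0.18  1.13  0.03  2.3   1.07 97.04
  0.18]
[ 0.57 -0.41 -0.88  0.31 -0.14  0.11 -0.66  1.02 -0.97 -2.13 -0.22 97.8
  0.17]
[ 0.58 -0.31 -1.12  0.34 -0.04  0.12 -0.35  0.99 -0.96 -2.12 -0.77 96.99
  0.18]
```

```bash
python3 - <<'E'
from kin import *
for phi in(.45,.6,.72):
  for z in(.125,.2):
    for th in(50,65,75,82):
        T=np.radians(th);h=np.array([np.cos(phi),np.sin(phi)])
        p2=np.array([.477,-.047])+.022*np.array([np.cos(.717),np.sin(.717)])+.03*h
        best=None
        for q0 in((-.8,.3,-.8,.6,1.2),(-.8,.4,-.8,.2,1)):
            t=np.r_[np.sin(T)*h,-np.cos(T)];g=least_squares(lambda q:np.r_[fk(q,k)[0]-np.r_[p2,z],.2*(fk(q,k)[1]-t)],q0,bounds=(lo+.03,hi-.03))
            if best is None or g.cost<best.cost:best=g
        print(phi,z,th,round(np.sqrt(2*best.cost)*1000,1),best.x)
E
python3 -m jog '[0,0,0.5,0,0,0,-0.2,0,0,0.5,0,0,0,-0.2,0,0,0.5,-0.025,0.027,0,-0.2, 0,0,0.5,-0.05,0.056,0,-0.2, 0,0,0.5,-0.075,0.085,0,-0.2, 0,0,0.5,-0.1,0.113,0,-0.2, 0,0,0.5,-0.125,0.141,0,-0.2, 0,0,0.5,-0.15,0.169,0,-0.2, 0,0,0.5,-0.175,0.197,0,-0.2, 0,0,0.5,-0.2,0.225,0,-0.2, 0,0,0.5,-0.225,0.253,0,-0.2, 0,0,0.5,-0.25,0.281,0,-0.2]' ; python3 st.py | sed -n 1,5p
```

```text
0.45 0.125 50 3.6 [-0.6056 -0.025  -1.      0.0869  0.7297]
0.45 0.125 65 30.6 [-0.7534  0.1228 -1.      0.0622  1.0321]
0.45 0.125 75 41.8 [-0.8434  0.2822 -1.      0.0447  1.2585]
0.45 0.125 82 45.4 [-0.8914  0.4133 -1.      0.0415  1.415 ]
0.45 0.2 50 0.0 [-0.605  -0.1714 -0.897   0.3138  0.7293]
0.45 0.2 65 15.7 [-0.7365 -0.0966 -1.      0.1254  1.0034]
0.45 0.2 75 32.5 [-0.8226  0.0309 -1.      0.1139  1.2126]
0.45 0.2 82 40.8 [-0.875   0.1495 -1.      0.1174  1.3693]
0.6 0.125 50 0.0 [-0.6413  0.0352 -0.9209  0.2467  0.8108]
0.6 0.125 65 8.6 [-0.7666  0.1677 -1.      0.0798  1.0955]
0.6 0.125 75 16.5 [-0.8325  0.313  -1.      0.0494  1.2909]
0.6 0.125 82 19.1 [-0.8635  0.4249 -1.      0.0202  1.4238]
0.6 0.2 50 0.0 [-0.6413 -0.0895 -0.8021  0.4901  0.8108]
0.6 0.2 65 0.0 [-0.7607 -0.0302 -0.9652  0.2153  1.0895]
0.6 0.2 75 8.6 [-0.8229  0.0846 -1.      0.1204  1.2755]
0.6 0.2 82 15.2 [-0.8568  0.19   -1.      0.1035  1.4081]
0.72 0.125 50 0.0 [-0.6584  0.0984 -0.8294  0.419   0.851 ]
0.72 0.125 65 0.0 [-0.7729  0.2193 -0.9212  0.2649  1.128 ]
0.72 0.125 75 0.0 [-0.8232  0.3421 -0.9556  0.1705  1.3076]
0.72 0.125 82 0.0 [-0.844   0.442  -0.9643  0.1162  1.431 ]
0.72 0.2 50 0.0 [-0.6584 -0.0149 -0.7164  0.6453  0.851 ]
0.72 0.2 65 0.0 [-0.7729  0.0677 -0.8288  0.5088  1.128 ]
0.72 0.2 75 0.0 [-0.8232  0.1658 -0.8831  0.4194  1.3076]
0.72 0.2 82 0.0 [-0.844   0.2522 -0.9082  0.3621  1.431 ]
clock: 33.78
tcp_pos: [0.5154, -0.0142, 0.2531]
orientation: [-0.049, 0.925, 0.348, 0.141]
wrist_force: [-0.3, -0.2, -2.1]
finger_gap: 0.0578
grip_force: 45.0
[-0.3352  0.0331 -0.2788  1.1017  0.2564  2.1071] [ 0.5154 -0.0142  0.2531]
[[ 0.7179  0.6583  0.2265]
 [ 0.6304 -0.7527  0.1897]
 [ 0.2954  0.0066 -0.9554]]
theta 17.184347087591355 lip [ 0.4812 -0.0429  0.2756] heading 0.6971561901326521
```

```bash
python3 -m jog '[0,0,0,-0.03,0.034,0,-0.2, 0,0,0,-0.061,0.07,0,-0.2, 0,0,0,-0.061,0.07,0,-0.2, 0,0,0,-0.061,0.07,0,-0.2]'>/dev/null; python3 -m jog '[-0.1,-0.2,0,0,0,-0.035,-0.2, -0.2,-0.4,0,0,0,-0.07,-0.2, -0.3,-0.6,0,0,0,-0.105,-0.2, -0.45,-0.8,0,0,0,-0.14,-0.2, -0.58,-1,0,0,0,-0.174,-0.2, -0.58,-1,-0.1,0,0,-0.174,-0.2, -0.58,-1,-0.3,0,0,-0.174,-0.2, -0.58,-1,-0.5,0,0,-0.174,-0.2, -0.58,-1,-0.7,0,0,-0.174,-0.2, -0.58,-1,-0.8,0,0,-0.174,-0.2,-0.58,-1,-0.8,0,0,-0.174,-0.2,-0.58,-1,-0.8,0,0,-0.174,-0.2]'; python3 st.py | sed -n 1,5p
```

```text
clock: 35.12
tcp_pos: [0.3987, -0.2138, 0.0892]
orientation: [-0.002, 0.996, 0.086, 0.006]
wrist_force: [-0.7, 0.0, -0.8]
finger_gap: 0.0571
grip_force: 44.8
[-0.6771  0.1725 -0.5072  0.886   0.0107  2.2929] [ 0.3987 -0.2138  0.0892]
[[ 0.9853  0.1707  0.0107]
 [ 0.1707 -0.9853  0.0052]
 [ 0.0114 -0.0033 -0.9999]]
theta 0.6810336187588227 lip [ 0.366  -0.2296  0.1235] heading 0.45146861645207315
```

```bash
python3 -m jog '[0,0,-0.1,0,0,0,-0.2, 0,0,-0.18,0,0,0,-0.2, 0,0,-0.208,0,0,0,-0.2, 0,0,-0.208,0,0,0,-0.2, 0,0,-0.208,0,0,0,1, 0,0,-0.208,0,0,0,1, 0,0,-0.208,0,0,0,1,0,0,-0.208,0,0,0,1,0,0,0,0,0,0,1,0,0,0.2,0,0,0,1,0,0,0.4,0,0,0,1,0,0,0.6,0,0,0,1]' ; python3 -m jog '[0,0,0,-0.007,0.04,0,1, 0,0,0,-0.014,0.08,0,1, 0,0,0,-0.021,0.12,0,1, 0,0,0,-0.028,0.164,0,1, 0,0,0,-0.028,0.164,0,1, 0,0,0,-0.028,0.164,0,1,0,0,0,-0.028,0.164,0,1]'; python3 st.py | head -4
python3 - <<'E'
from h import *
p,P,H=grab("wrist"); m=big(box(P,.3,.5,-.35,-.12,.07,.09)); show("cup rim",m,P)
p,P,H=grab("top"); m=big(box(P,.3,.48,-.35,-.12,.07,.09)); show("cup rim top",m,P)
E
```

```text
clock: 36.12
tcp_pos: [0.3993, -0.2137, 0.2101]
orientation: [-0.003, 0.996, 0.087, 0.005]
wrist_force: [1.9, -1.6, -0.1]
finger_gap: 0.0856
grip_force: 0.0
clock: 36.7
tcp_pos: [0.3999, -0.2139, 0.2077]
orientation: [0.019, 0.964, 0.084, -0.252]
wrist_force: [-0.3, 0.1, 0.3]
finger_gap: 0.0858
grip_force: 0.0
[-0.4754  0.4569  0.0751  1.6132 -0.2946  2.5572] [ 0.3999 -0.2139  0.2077]
[[ 0.8588  0.1704 -0.4831]
 [ 0.1517 -0.9853 -0.0779]
 [-0.4893 -0.0064 -0.8721]]
cup rim n 1854 c [ 0.4012 -0.2138] size [0.073 0.058] long axis ang 0.174 z [0.071 0.079 0.081]Traceback (most recent call last):
  File "<stdin>", line 3, in <module>
  File "h.py", line 28, in show
    print(n,"n",m.sum(),"c",np.round(r[0],4),"size",np.round(r[1],3),"long axis ang",round(a,3),"z",np.round(np.percentile(z,[5,50,95]),3))
                                                                                                             ~~~~~~~~~~~~~^^^^^^^^^^^^^
    return _quantile_unchecked(
        a, q, axis, out, overwrite_input, method, keepdims, weights)
    return _ureduce(a,
                    func=_quantile_ureduce_func,
    ...<5 lines>...
                    overwrite_input=overwrite_input,
                    method=method)
    r = func(a, **kwargs)
    result = _quantile(arr,
                       quantiles=q,
    ...<2 lines>...
                       out=out,
                       weights=wgt)
    slices_having_nans = np.isnan(arr[-1, ...])
                                  ~~~^^^^^^^^^
IndexError: index -1 is out of bounds for axis 0 with size 0
```

```bash
python3 -m jog '[-0.04,-0.007,-0.1,0,0,0,1, -0.04,-0.007,-0.3,0,0,0,1, -0.04,-0.007,-0.5,0,0,0,1, -0.04,-0.007,-0.7,0,0,0,1, -0.04,-0.007,-0.83,0,0,0,1, -0.04,-0.007,-0.83,0,0,0,1, -0.04,-0.007,-0.83,0,0,0,1, -0.04,-0.007,-0.83,0,0,0,-0.2, -0.04,-0.007,-0.83,0,0,0,-0.2, -0.04,-0.007,-0.83,0,0,0,-0.2, -0.04,-0.007,-0.83,0,0,0,-0.2, -0.04,-0.007,-0.83,0,0,0,-0.2]' 45; python3 -m jog '[0,0,0,0,0,0,-0.2, 0,0,0.2,0,0,0,-0.2, 0,0,0.4,0,0,0,-0.2, 0,0,0.6,0,0,0,-0.2, 0,0,0.8,0,0,0,-0.2, 0,0,1,0,0,0,-0.2, 0,0,1,0,0,0,-0.2]'; python3 st.py|head -4
```

```text
clock: 37.8
tcp_pos: [0.3932, -0.2163, 0.0446]
orientation: [0.02, 0.964, 0.083, -0.251]
wrist_force: [1.0, 0.4, 8.2]
finger_gap: 0.0576
grip_force: 48.1
clock: 38.38
tcp_pos: [0.3937, -0.2166, 0.2503]
orientation: [0.022, 0.965, 0.083, -0.248]
wrist_force: [0.6, -0.1, -0.5]
finger_gap: 0.0573
grip_force: 49.5
[-0.4837  0.4199  0.1284  1.6892 -0.2997  2.5499] [ 0.3937 -0.2166  0.2503]
[[ 0.8636  0.1705 -0.4745]
 [ 0.1483 -0.9853 -0.0843]
 [-0.4819  0.0024 -0.8762]]
```

```bash
python3 -m jog '[0.1,0.15,0,0,0,0.03,-0.2, 0.2,0.3,0,0,0,0.06,-0.2, 0.3,0.45,0,0,0,0.09,-0.2, 0.4,0.6,0,0,0,0.12,-0.2, 0.5,0.8,0,0,0,0.15,-0.2, 0.61,1,0,0,0,0.174,-0.2, 0.61,1,0,0,0,0.174,-0.2, 0.61,1,0,0,0,0.174,-0.2]'>/dev/null; python3 -m jog '[0,0,0,0.025,-0.028,0,-0.2, 0,0,0,0.05,-0.057,0,-0.2, 0,0,0,0.075,-0.085,0,-0.2, 0,0,0,0.1,-0.114,0,-0.2, 0,0,0,0.125,-0.142,0,-0.2, 0,0,0,0.15,-0.171,0,-0.2, 0,0,0,0.175,-0.2,0,-0.2, 0,0,0,0.2,-0.228,0,-0.2, 0,0,0,0.225,-0.256,0,-0.2, 0,0,0,0.25,-0.285,0,-0.2, 0,0,0,0.27,-0.308,0,-0.2, 0,0,0,0.27,-0.308,0,-0.2]'; sed -i 's/lip=p.*$/C=th+np.radians(29.3); mc=np.r_[-np.sin(C)*h,np.cos(C)]; nc=np.r_[-np.cos(C)*h,-np.sin(C)]; lip=p+.022*mc+.036*nc;print("theta",np.degrees(th),"lip",lip,"heading",np.arctan2(h[1],h[0]))/' st.py; python3 st.py
```

```text
clock: 40.05
tcp_pos: [0.5101, -0.017, 0.2392]
orientation: [-0.136, 0.868, 0.324, 0.352]
wrist_force: [-0.8, -1.1, -3.0]
finger_gap: 0.0574
grip_force: 53.2
[-0.6251 -0.0629 -0.5936  0.8305  0.7507  1.8853] [ 0.5101 -0.017   0.2392]
[[ 0.5429  0.6575  0.5225]
 [ 0.4658 -0.7534  0.4641]
 [ 0.6988 -0.0086 -0.7152]]
theta 44.336553100436404 lip [ 0.477  -0.0464  0.2242] heading 0.7262720703269505
in bin 0.00040506415767049017 0.0004530490608177783
```

```bash
python3 -m jog '[0.02,0.01,-0.1,0,0,0,-0.2, 0.02,0.01,-0.2,0,0,0,-0.2, 0.02,0.01,-0.3,0,0,0,-0.2, 0.02,0.01,-0.4,0,0,0,-0.2, 0.02,0.01,-0.5,0.01,-0.01,0,-0.2, 0.02,0.01,-0.535,0.02,-0.022,0,-0.2, 0.02,0.01,-0.535,0.04,-0.045,0,-0.2, 0.02,0.01,-0.535,0.04,-0.045,0,-0.2,0.02,0.01,-0.535,0.04,-0.045,0,-0.2]'; python3 st.py
```

```text
clock: 40.8
tcp_pos: [0.5173, -0.0145, 0.1341]
orientation: [-0.166, 0.83, 0.312, 0.431]
wrist_force: [0.5, -0.2, -1.2]
finger_gap: 0.0576
grip_force: 53.2
[-0.7029  0.1196 -0.841   0.4129  0.9454  1.8203] [ 0.5173 -0.0145  0.1341]
[[ 0.434   0.6615  0.6116]
 [ 0.3758 -0.7499  0.5444]
 [ 0.8188 -0.0064 -0.5741]]
theta 54.96266843093297 lip [ 0.4868 -0.0416  0.1112] heading 0.7273048821331172
in bin 0.010958326102782226 -0.0023918073104463983
```

```bash
python3 -m jog '[0.01,0.005,-0.04,0.006,-0.007,0,-0.2, 0.01,0.005,-0.04,0.013,-0.015,0,-0.2, 0.01,0.005,-0.04,0.02,-0.022,0,-0.2, 0.01,0.005,-0.04,0.026,-0.029,0,-0.2, 0.01,0.005,-0.04,0.033,-0.037,0,-0.2, 0.01,0.005,-0.04,0.039,-0.044,0,-0.2, 0.01,0.005,-0.04,0.046,-0.051,0,-0.2, 0.01,0.005,-0.04,0.052,-0.058,0,-0.2, 0.01,0.005,-0.04,0.059,-0.066,0,-0.2, 0.01,0.005,-0.04,0.065,-0.073,0,-0.2, 0.01,0.005,-0.04,0.072,-0.08,0,-0.2, 0.01,0.005,-0.04,0.078,-0.087,0,-0.2]';python3 -m jog '[0,0,0,0,0,0,-0.2,0,0,0,0,0,0,-0.2,0,0,0,0,0,0,-0.2,0,0,0,0,0,0,-0.2]' >/dev/null; python3 st.py
python3 - <<'E'
from h import *
for n in("scene","top"):
    p,P,H=grab(n); red=((H[...,0]<8)|(H[...,0]>172))&(H[...,1]>150)&box(P,.3,.65,-.3,.05,-.02,.2)
    nn,l,st,ce=cv2.connectedComponentsWithStats(red.astype(np.uint8))
    for i in range(1,nn): print(n,st[i,4],ce[i],np.nanmean(P[l==i],0))
    if n=="scene": cv2.imwrite("pics/s3.png",cv2.resize(p[140:300,220:470,::-1],None,fx=3,fy=3))
E
```

```text
clock: 41.8
tcp_pos: [0.5212, -0.0137, 0.1277]
orientation: [-0.22, 0.736, 0.28, 0.576]
wrist_force: [0.3, -0.4, -1.0]
finger_gap: 0.0575
grip_force: 53.2
[-0.8192  0.3578 -0.9416  0.179   1.3284  1.6701] [ 0.5203 -0.0127  0.1276]
[[ 0.1811  0.6652  0.7244]
 [ 0.1561 -0.7467  0.6466]
 [ 0.971  -0.0041 -0.239 ]]
theta 76.17031609075484 lip [ 0.4981 -0.0326  0.0915] heading 0.7287710014942885
in bin 0.025379759157551883 -0.0029575507592411255
top 3 [331.6667 221.6667] [ 0.4743 -0.0581  0.0684]
```

View pics/s3.png

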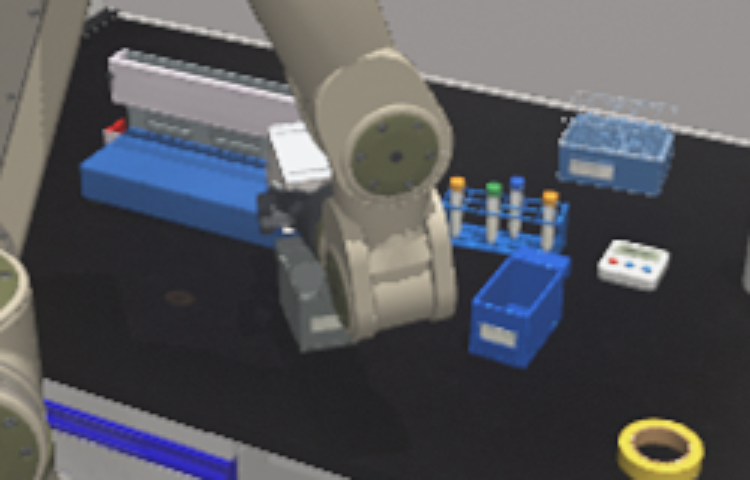

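```bash
python3 -m jog '[0,0,0.15,0,0,0,-0.2, 0,0,0.3,0,0,0,-0.2, 0,0,0.45,-0.02,0.022,0,-0.2, 0,0,0.55,-0.045,0.05,0,-0.2, 0,0,0.55,-0.07,0.078,0,-0.2, 0,0,0.55,-0.095,0.106,0,-0.2, 0,0,0.55,-0.12,0.134,0,-0.2, 0,0,0.55,-0.145,0.162,0,-0.2, 0,0,0.55,-0.17,0.19,0,-0.2, 0,0,0.55,-0.195,0.218,0,-0.2, 0,0,0.55,-0.22,0.247,0,-0.2, 0,0,0.55,-0.22,0.247,0,-0.2]' >/dev/null;  python3 -m jog '[-0.1,-0.2,0,-0.025,0.028,0,-0.2, -0.2,-0.4,0,-0.05,0.056,0,-0.2, -0.3,-0.6,0,-0.075,0.084,0,-0.2, -0.4,-0.8,0,-0.1,0.112,0,-0.2, -0.5,-1,0,-0.125,0.14,0,-0.2, -0.6,-1,0,-0.15,0.168,0,-0.2, -0.6,-1,0,-0.17,0.191,0,-0.2, -0.6,-1,0,-0.17,0.191,0,-0.2,-0.6,-1,0,-0.17,0.191,0,-0.2]'; python3 st.py
python3 - <<'E'
from h import *
p,P,H=grab("top"); red=((H[...,0]<8)|(H[...,0]>172))&(H[...,1]>150)&box(P,.3,.65,-.35,.05,-.02,.2)
nn,l,st,ce=cv2.connectedComponentsWithStats(red.astype(np.uint8))
for i in range(1,nn): print(st[i,4],ce[i],np.nanmean(P[l==i],0))
cv2.imwrite("pics/t3.png",cv2.resize(p[150:270,250:450,::-1],None,fx=4,fy=4))
E
```

```text
clock: 43.98
tcp_pos: [0.3995, -0.2117, 0.2353]
orientation: [0.088, 0.905, 0.342, -0.236]
wrist_force: [-0.4, -0.5, -0.6]
finger_gap: 0.0574
grip_force: 53.3
[-0.3762  0.292  -0.078   1.4513 -0.4483  2.1002] [ 0.3995 -0.2117  0.2353]
[[ 0.6546  0.6609 -0.367 ]
 [ 0.5777 -0.7504 -0.3211]
 [-0.4876 -0.0018 -0.8731]]
theta 29.181439797596425 lip [ 0.4346 -0.181   0.2325] heading -2.422806548706251
in bin -0.11998095122480927 -0.0731124616174788
1 [326. 226.] [ 0.4619 -0.0398  0.0259]
```

View pics/t3.png

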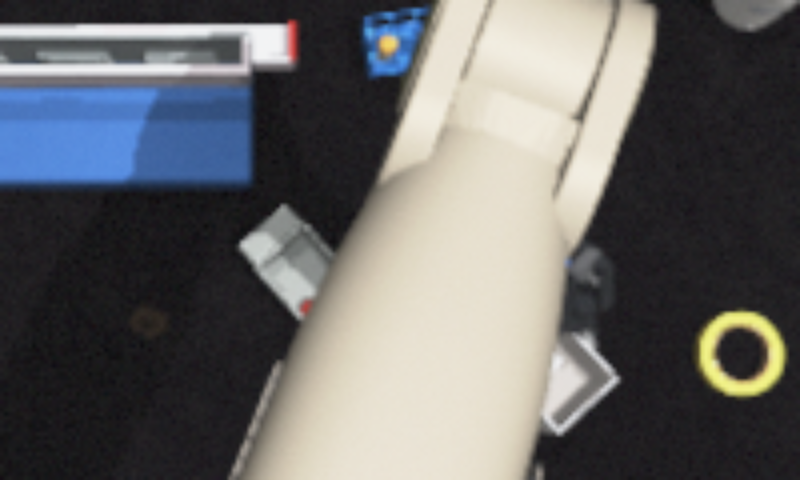

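```bash
python3 -m jog '[0,0,-0.2,0,0,0,-0.2, 0,0,-0.4,0,0,0,-0.2, 0,0,-0.6,0,0,0,-0.2, 0,0,-0.8,0,0,0,-0.2, 0,0,-0.9,0,0,0,-0.2, 0,0,-0.952,0,0,0,-0.2, 0,0,-0.952,0,0,0,-0.2, 0,0,-0.952,0,0,0,-0.2, 0,0,-0.952,0,0,0,1, 0,0,-0.952,0,0,0,1, 0,0,-0.952,0,0,0,1, 0,0,-0.952,0,0,0,1]'; python3 -m jog '[0,0,0.1,0,0,0,1, 0,0,0.3,0,0,0,1, 0,0,0.5,0,0,0,1, 0,0,0.7,0,0,0,1, 0,0,0.9,0.025,-0.028,0,1, 0.1,0.2,0.9,0.05,-0.056,0,1, 0.2,0.4,0.9,0.075,-0.084,0,1, 0.3,0.6,0.9,0.107,-0.122,0,1, 0.4,0.8,0.9,0.107,-0.122,0,1, 0.4,0.8,0.9,0.107,-0.122,0,1, 0.4,0.8,0.9,0.107,-0.122,0,1]'; python3 st.py | head -4;  python3 - <<'E'
from h import *
p,P,H=grab("wrist"); cv2.imwrite("pics/w3.png",p[:,:,::-1])
m=big(box(P,.35,.56,-.2,.1,.054,.064)); show("grey rim",m,P)
red=((H[...,0]<8)|(H[...,0]>172))&(H[...,1]>150)&box(P,.3,.65,-.35,.1,-.02,.2)
nn,l,st,ce=cv2.connectedComponentsWithStats(red.astype(np.uint8))
for i in range(1,nn):
  if st[i,4]>20: print(st[i,4],ce[i],np.nanmean(P[l==i],0))
E
```

```text
clock: 45.03
tcp_pos: [0.4004, -0.2127, 0.0474]
orientation: [0.091, 0.905, 0.341, -0.236]
wrist_force: [-0.4, 0.8, 0.0]
finger_gap: 0.0856
grip_force: 0.0
clock: 45.95
tcp_pos: [0.4803, -0.0505, 0.2275]
orientation: [0.002, 0.935, 0.354, 0.0]
wrist_force: [0.5, 0.5, 0.1]
finger_gap: 0.085
grip_force: 0.0
[-0.2697  0.1343 -0.1927  1.2409 -0.0024  2.148 ] [ 0.4803 -0.0505  0.2275]
[[ 0.7492  0.6623  0.0022]
 [ 0.6623 -0.7492 -0.0031]
 [-0.0004  0.0037 -1.    ]]
grey rim n 2131 c [ 0.485  -0.0399] size [0.117 0.058] long axis ang 0.719 z [0.058 0.06  0.061]
174 [301.4598 188.1149] [ 0.4592 -0.0429  0.0209]
348 [322.6724 194.8621] [ 0.47   -0.0684  0.0209]
173 [303.0231 204.9133] [ 0.4439 -0.0585  0.0208]
```

View pics/w3.png

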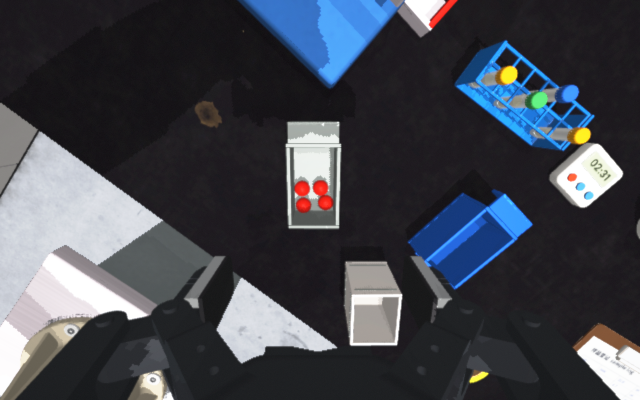

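```bash
python3 -m jog '[0,0,0,0,0,0.04,1,0,0,0,0,0,0.08,1,0,0,0,0,0,0.12,1,0,0,0,0,0,0.16,1,0,0,0,0,0,0.2,1,0,0,0,0,0,0.24,1,0,0,0,0,0,0.28,1,0,0,0,0,0,0.32,1,0,0,0,0,0,0.36,1,0,0,0,0,0,0.4,1,0,0,0,0,0,0.44,1,0,0,0,0,0,0.47,1]' >/dev/null
python3 -m jog '[0,0,0,0,0,0.04,1,0,0,0,0,0,0.08,1,0,0,0,0,0,0.12,1,0,0,0,0,0,0.16,1,0,0,0,0,0,0.2,1,0,0,0,0,0,0.24,1,0,0,0,0,0,0.28,1,0,0,0,0,0,0.32,1,0,0,0,0,0,0.36,1,0,0,0,0,0,0.4,1,0,0,0,0,0,0.44,1,0,0,0,0,0,0.47,1]' >/dev/null
python3 -m jog '[0,0,0,0,0,0.04,1,0,0,0,0,0,0.06,1,0,0,0,0,0,0.06,1,0,0,0,0,0,0.06,1]'; python3 st.py | head -4
python3 - <<'E'
from h import *
p,P,H=grab("wrist")
m=big(box(P,.35,.56,-.2,.1,.054,.064)); show("grey rim",m,P)
m=box(P,.55,.8,-.05,.4,.14,.157); show("rail",m,P)
p,P,H=grab("top")
m=box(P,.55,.75,-.05,.4,.135,.157); q=P[m]; show("rail",m,P)
stand(P,H)
for y in(.05,.1,.15,.2,.25):
    s=q[np.abs(q[:,1]-y)<.012]; print(y,np.sort(s[:,0])[::3])
E
```

```text
clock: 48.33
tcp_pos: [0.4795, -0.0532, 0.2265]
orientation: [0.0, -0.351, 0.936, 0.002]
wrist_force: [-0.6, -0.5, 0.5]
finger_gap: 0.0851
grip_force: 0.0
[-0.2787  0.1368 -0.192   1.2434  0.0026 -0.9966] [ 0.4795 -0.0532  0.2265]
[[-0.7532 -0.6578 -0.0007]
 [-0.6578  0.7532  0.003 ]
 [-0.0014  0.0027 -1.    ]]
grey rim n 1896 c [ 0.4844 -0.0405] size [0.117 0.058] long axis ang 0.721 z [0.057 0.06  0.061]Traceback (most recent call last):
  File "<stdin>", line 4, in <module>
  File "h.py", line 28, in show
    print(n,"n",m.sum(),"c",np.round(r[0],4),"size",np.round(r[1],3),"long axis ang",round(a,3),"z",np.round(np.percentile(z,[5,50,95]),3))
                                                                                                             ~~~~~~~~~~~~~^^^^^^^^^^^^^
    return _quantile_unchecked(
        a, q, axis, out, overwrite_input, method, keepdims, weights)
    return _ureduce(a,
                    func=_quantile_ureduce_func,
    ...<5 lines>...
                    overwrite_input=overwrite_input,
                    method=method)
    r = func(a, **kwargs)
    result = _quantile(arr,
                       quantiles=q,
    ...<2 lines>...
                       out=out,
                       weights=wgt)
    slices_having_nans = np.isnan(arr[-1, ...])
                                  ~~~^^^^^^^^^
IndexError: index -1 is out of bounds for axis 0 with size 0
```

```bash
python3 -m jog '[-0.017,0.025,-0.1,0,0,0,1, -0.017,0.025,-0.3,0,0,0,1, -0.017,0.025,-0.5,0,0,0,1, -0.017,0.025,-0.7,0,0,0,1, -0.017,0.025,-0.85,0,0,0,1, -0.017,0.025,-0.95,0,0,0,1, -0.017,0.025,-1,0,0,0,1, -0.017,0.025,-1,0,0,0,1, -0.017,0.025,-1,0,0,0,-0.2, -0.017,0.025,-1,0,0,0,-0.2, -0.017,0.025,-1,0,0,0,-0.2, -0.017,0.025,-1,0,0,0,-0.2]' 40; python3 -m jog '[0,0,0,0,0,0,-0.2, 0,0,0.1,0,0,0,-0.2, 0,0,0.25,0,0,0,-0.2, 0,0,0.4,0,0,0,-0.2, -0.05,0,0.6,0,0,-0.03,-0.2, -0.1,0,0.8,0,0,-0.06,-0.2, -0.15,0,0.95,0,0,-0.1,-0.2, -0.15,0,1,0,0,-0.14,-0.2, -0.15,0,1,0,0,-0.18,-0.2, -0.15,0,1,0,0,-0.21,-0.2, -0.15,0,1,0,0,-0.231,-0.2, -0.15,0,1,0,0,-0.231,-0.2]'; python3 st.py | head -4
python3 - <<'E'
from h import *
p,P,H=grab("wrist"); cv2.imwrite("pics/w4.png",p[:,:,::-1])
m=box(P,.56,.8,-.02,.36,.14,.157); print(m.sum()); show("rail w",m,P) if m.sum()>5 else 0
p,P,H=grab("top")
m=box(P,.56,.75,-.05,.4,.135,.16); q=P[m]; show("rail",m,P)
stand(P,H)
for y in(.05,.1,.15,.2,.25):
    s=q[np.abs(q[:,1]-y)<.012]; print(y,np.sort(s[:,0])[::4])
E
```

```text
clock: 49.38
tcp_pos: [0.478, -0.0479, 0.0284]
orientation: [0.002, -0.353, 0.936, 0.0]
wrist_force: [-0.2, -0.0, 4.4]
finger_gap: 0.0574
grip_force: 44.5
clock: 50.38
tcp_pos: [0.4461, -0.0474, 0.2271]
orientation: [0.001, 0.003, 1.0, 0.001]
wrist_force: [-0.8, -0.5, -2.8]
finger_gap: 0.0574
grip_force: 44.0
[-0.287   0.0685 -0.2679  1.2324  0.0029 -0.2805] [ 0.4461 -0.0474  0.2271]
[[-1.      0.0065  0.0027]
 [ 0.0066  1.      0.0023]
 [-0.0027  0.0023 -1.    ]]
933
rail w n 933 c [0.6439 0.1748] size [0.221 0.005] long axis ang 1.561 z [0.141 0.146 0.151]
rail n 499 c [0.6607 0.1559] size [0.3   0.035] long axis ang 1.561 z [0.14  0.148 0.153]
standtop n 2052 c [0.6105 0.1563] size [0.298 0.082] long axis ang 1.563 z [0.045 0.05  0.055]
0.05 [0.6439 0.6446 0.6457 0.6462 0.649  0.6499 0.6746 0.675  0.6765]
0.1 [0.6438 0.6452 0.646  0.6465 0.6493 0.6499 0.6738 0.6747 0.6763 0.6769]
0.15 [0.6444 0.6452 0.6467 0.647  0.6497 0.6505 0.6744 0.6749 0.677  0.6774]
0.2 [0.6447 0.6452 0.6473 0.6477 0.65   0.6505 0.6748 0.6757 0.6774 0.6782]
0.25 [0.6445 0.6457 0.6463 0.6473 0.6506 0.6511 0.6753 0.6762 0.6774 0.6781]
```

View pics/w4.png

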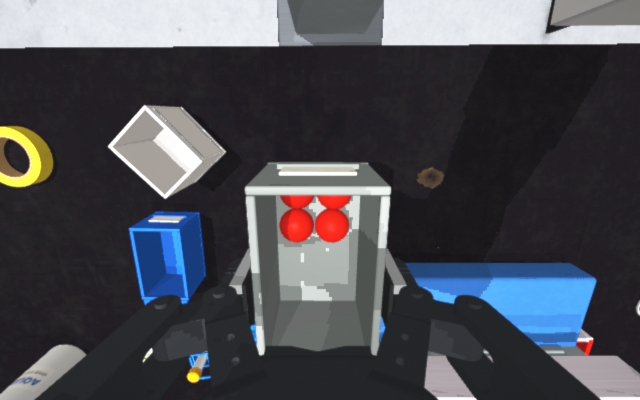

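```bash
python3 -m jog '[0.2,0.2,0,0,0,0,-0.2, 0.3,0.35,0,0,0,0,-0.2, 0.3,0.5,0,0,0,0,-0.2, 0.3,0.64,0,0,0,0,-0.2, 0.3,0.64,0,0,0,0,-0.2,0.3,0.64,0,0,0,0,-0.2]'
python3 - <<'E'
from h import *
s=env.get_state();print(np.array(s["tcp_pos"]))
for n in("wrist","top","scene"):
    p,P,H=grab(n); m=box(P,.4,.61,.03,.13,.245,.268)&(H[...,1]<70)&(H[...,2]>60); print(n,m.sum())
    if m.sum()>20: show("held rim",big(m),P)
    if n=="wrist":
        q=P[box(P,.6,.7,.0,.3,.12,.16)]; 
        for z in(.125,.135,.145,.149,.152): 
            s=q[np.abs(q[:,2]-z)<.002]; print(z,len(s),np.percentile(s[:,0],[5,50,95]) if len(s) else 0)
E
```

```text
clock: 50.98
tcp_pos: [0.5061, 0.082, 0.2262]
orientation: [0.001, 0.0, 1.0, 0.001]
wrist_force: [-1.3, -0.9, -2.2]
finger_gap: 0.0577
grip_force: 44.7
[0.5061 0.082  0.2262]
wrist 7618
held rim n 7578 c [0.5011 0.0822] size [0.083 0.089] long axis ang 3.137 z [0.247 0.257 0.259]
0.125 37 [0.6417 0.6435 0.6452]
0.135 111 [0.6421 0.6735 0.6744]
0.145 119 [0.6443 0.6737 0.6746]
0.149 275 [0.6444 0.6728 0.6774]
0.152 78 [0.6447 0.6473 0.6503]
top 18
scene 262
held rim n 251 c [0.5035 0.0767] size [0.076 0.107] long axis ang 3.015 z [0.246 0.254 0.261]
```

```bash
python3 -m jog '[0.1,0,0,0,0,0,-0.2, 0.25,0,0,0,0,0,-0.2, 0.35,0,0,0,0,0,-0.2, 0.42,0,0,0,0,0,-0.2, 0.42,0,0,0,0,0,-0.2, 0.42,0,-0.1,0,0,0,-0.2, 0.42,0,-0.2,0,0,0,-0.2, 0.42,0,-0.3,0,0,0,-0.2, 0.42,0,-0.3,0,0,0,-0.2, 0.42,0,-0.3,0,0,0,-0.2]'
python3 - <<'E'
from h import *
p,P,H=grab("scene"); cv2.imwrite("pics/s4.png",cv2.resize(p[150:260,210:370,::-1],None,fx=5,fy=5))
E
```

```text
clock: 51.97
tcp_pos: [0.5887, 0.0797, 0.1659]
orientation: [-0.001, 0.003, 1.0, 0.001]
wrist_force: [0.2, 0.5, -1.9]
finger_gap: 0.0575
grip_force: 44.6
```

View pics/s4.png

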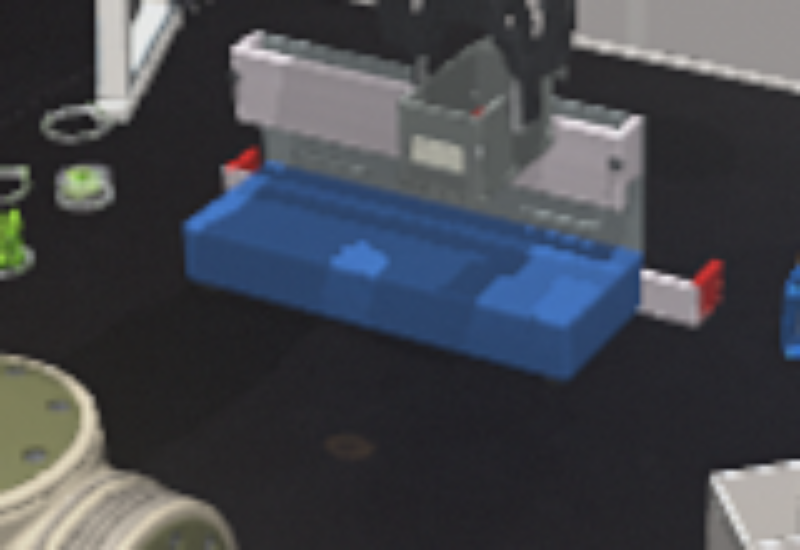

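```bash
python3 -m jog '[0.013,0,0,0,0,0,-0.2, 0.013,0,-0.05,0,0,0,-0.2, 0.013,0,-0.1,0,0,0,-0.2, 0.013,0,-0.13,0,0,0,-0.2, 0.013,0,-0.16,0,0,0,-0.2, 0.013,0,-0.16,0,0,0,-0.2]'; python3 -m jog '[0,0,-0.02,0,0,0,-0.2, 0,0,-0.04,0,0,0,-0.2, 0,0,-0.04,0,0,0,-0.2]'
```

```text
clock: 52.52
tcp_pos: [0.5917, 0.0806, 0.1326]
orientation: [-0.001, 0.002, 1.0, 0.001]
wrist_force: [-0.6, -0.5, -2.1]
finger_gap: 0.057
grip_force: 44.7
clock: 52.77
tcp_pos: [0.5925, 0.0806, 0.1258]
orientation: [0.001, 0.002, 1.0, 0.001]
wrist_force: [-0.3, -0.7, -2.4]
finger_gap: 0.0571
grip_force: 44.7
```

```bash
python3 -m jog '[0,0,-0.01,0,0,0,-0.2, 0,0,-0.02,0,0,0,-0.2, 0,0,-0.025,0,0,0,-0.2,0,0,-0.025,0,0,0,-0.2]'; python3 -m jog '[-0.005,0,0,0,0,0,-0.2, -0.01,0,0,0,0,0,-0.2, -0.015,0,0,0,0,0,-0.2,-0.02,0,0,0,0,0,-0.2,-0.025,0,0,0,0,0,-0.2]'
```

```text
clock: 53.1
tcp_pos: [0.5932, 0.0806, 0.1224]
orientation: [0.002, 0.002, 1.0, 0.001]
wrist_force: [-1.0, 0.3, 1.5]
finger_gap: 0.0573
grip_force: 45.2
clock: 53.52
tcp_pos: [0.5887, 0.0805, 0.1223]
orientation: [0.002, 0.002, 1.0, 0.001]
wrist_force: [1.5, 0.2, 3.2]
finger_gap: 0.057
grip_force: 45.2
```

```bash
python3 -m jog '[0,0,0,0,0,0,0.4, 0,0,0,0,0,0,0.5, 0,0,0,0,0,0,0.6, 0,0,0,0,0,0,0.8, 0,0,0,0,0,0,0.9,0,0,0,0,0,0,0.9, 0,0,0.1,0,0,0,0.9, 0,0,0.25,0,0,0,0.9, 0,0,0.4,0,0,0,1, 0,0,0.6,0,0,0,1,-0.3,-0.2,0.6,0,0,0,1,-0.6,-0.4,0.6,0,0,0,1]'; python3 -m jog '[-0.1,-0.2,0,0,0,0,1,-0.2,-0.4,0,0,0,0,1,-0.2,-0.6,0,0,0,0,1,-0.2,-0.8,0,0,0,0,1,-0.2,-1,0,0,0,0,1,-0.2,-1,0,0,0,0,1]'
python3 - <<'E'
from h import *
p,P,H=grab("scene"); cv2.imwrite("pics/s5.png",cv2.resize(p[150:260,210:370,::-1],None,fx=4,fy=4))
p,P,H=grab("top"); stand(P,H); cv2.imwrite("pics/t5.png",p[:,:,::-1]);m=big(box(P,.5,.72,.03,.14,.1,.17)&(H[...,1]<80)); show("grey",m,P)
red=((H[...,0]<8)|(H[...,0]>172))&(H[...,1]>150)&box(P,.3,.65,-.35,.2,-.02,.2); print(red.sum(),np.nanmean(P[red],0))
sub=box(P,.3,.65,-.5,-.05,.03,.09)
n,l,st,ce=cv2.connectedComponentsWithStats(sub.astype(np.uint8))
for i in range(1,n):
    if st[i,4]>40: print(ce[i]); show("obj",l==i,P)
E
```

```text
clock: 54.52
tcp_pos: [0.5224, 0.0342, 0.2453]
orientation: [0.006, 0.001, 1.0, 0.001]
wrist_force: [-0.4, -1.9, -0.2]
finger_gap: 0.0855
grip_force: 0.0
clock: 55.02
tcp_pos: [0.4787, -0.1723, 0.2416]
orientation: [0.002, 0.006, 1.0, -0.0]
wrist_force: [1.1, 0.0, 0.9]
finger_gap: 0.0852
grip_force: 0.0
standtop n 1268 c [0.6111 0.2131] size [0.184 0.082] long axis ang 1.56 z [0.046 0.05  0.055]
grey n 560 c [0.6091 0.086 ] size [0.108 0.137] long axis ang 3.128 z [0.104 0.141 0.156]
79 [0.5706 0.0817 0.1008]
[377.1515 186.7727]
obj n 66 c [ 0.588  -0.2144] size [0.022 0.058] long axis ang 2.845 z [0.042 0.059 0.063]
```

View pics/s5.png

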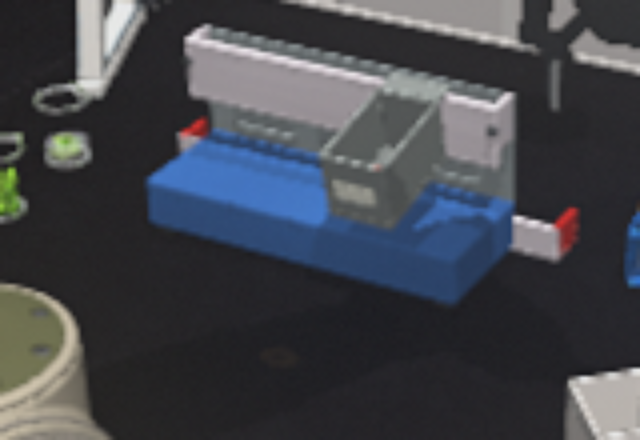

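```bash
python3 -m jog '[0,-0.1,0,0,0,0,1,0,-0.15,0,0,0,0,1,0,-0.15,0,0,0,0,1]'
python3 - <<'E'
from h import *
p,P,H=grab("wrist"); s=env.get_state();print(np.array(s["tcp_pos"]),np.array(s["joint_pos"]))
bl=(H[...,0]>100)&(H[...,0]<125)&(H[...,1]>100)
m=big(bl&box(P,.4,.7,-.4,-.1,.052,.066)); show("blue rim w",m,P)
p,P,H=grab("top");bl=(H[...,0]>100)&(H[...,0]<125)&(H[...,1]>100)
m=big(bl&box(P,.4,.65,-.4,-.1,.045,.07)); show("blue top",m,P)
p,P,H=grab("scene");bl=(H[...,0]>100)&(H[...,0]<125)&(H[...,1]>100)
m=big(bl&box(P,.4,.66,-.4,-.1,.045,.07)); show("blue scene",m,P)
m=big(box(P,.3,.5,-.3,-.12,.07,.09)); show("cup",m,P)
E
```

```text
clock: 55.37
tcp_pos: [0.4788, -0.1961, 0.2415]
orientation: [0.001, 0.003, 1.0, 0.001]
wrist_force: [0.2, 0.0, 0.1]
finger_gap: 0.0853
grip_force: 0.0
[ 0.4787 -0.1951  0.2415] [-0.5446  0.1972 -0.0821  1.2915  0.0035 -0.5396]
blue rim w n 1650 c [ 0.5525 -0.236 ] size [0.058 0.119] long axis ang 3.118 z [0.054 0.06  0.061]
blue top n 164 c [ 0.5696 -0.2349] size [0.057 0.088] long axis ang 3.1 z [0.046 0.059 0.064]
blue scene n 389 c [ 0.5496 -0.237 ] size [0.061 0.124] long axis ang 3.119 z [0.046 0.057 0.063]
cup n 230 c [ 0.4044 -0.2084] size [0.08 0.06] long axis ang 0.741 z [0.071 0.076 0.082]
```

```bash
python3 -m jog '[0.15,-0.1,0,0,0,-0.006,1, 0.312,-0.203,0,0,0,-0.006,1, 0.312,-0.203,0,0,0,-0.006,1, 0.312,-0.203,-0.2,0,0,-0.006,1, 0.312,-0.203,-0.4,0,0,-0.006,1, 0.312,-0.203,-0.6,0,0,-0.006,1, 0.312,-0.203,-0.8,0,0,-0.006,1, 0.312,-0.203,-0.95,0,0,-0.006,1, 0.312,-0.203,-1,0,0,-0.006,1]'>/dev/null; python3 -m jog '[0,0,-0.06,0,0,0,1, 0,0,-0.06,0,0,0,1, 0,0,-0.06,0,0,0,1, 0,0,-0.06,0,0,0,-0.2, 0,0,-0.06,0,0,0,-0.2, 0,0,-0.06,0,0,0,-0.2, 0,0,-0.06,0,0,0,-0.2, 0,0,-0.06,0,0,0,-0.2]' 40; python3 -m jog '[0,0,0.2,0,0,0,-0.2,0,0,0.4,0,0,0,-0.2,0,0,0.6,0,0,0,-0.2, -0.1,0.1,0.8,0,0,0,-0.2, -0.2,0.25,1,0,0,0,-0.2, -0.2,0.4,1,0,0,0.005,-0.2, -0.2,0.6,1,0,0,0.005,-0.2, -0.2,0.8,1,0,0,0.005,-0.2, -0.2,1,1,0,0,0.005,-0.2,-0.2,1,1,0,0,0.005,-0.2,-0.2,1,1,0,0,0.005,-0.2]'; python3 st.py | head -4
```

```text
clock: 56.93
tcp_pos: [0.5422, -0.2369, 0.0316]
orientation: [0.003, 0.012, 1.0, 0.0]
wrist_force: [-0.4, 1.2, 7.3]
finger_gap: 0.0572
grip_force: 44.5
clock: 57.85
tcp_pos: [0.5006, -0.0341, 0.2302]
orientation: [0.001, 0.002, 1.0, 0.001]
wrist_force: [-0.1, -0.6, -1.5]
finger_gap: 0.0571
grip_force: 44.0
[-0.2299  0.1699 -0.1436  1.2553  0.0027 -0.2263] [ 0.5006 -0.0341  0.2302]
[[-1.      0.0036  0.0026]
 [ 0.0036  1.      0.0022]
 [-0.0026  0.0022 -1.    ]]
```

```bash
python3 -m jog '[0,0.2,0.1,0,0,0,-0.2,0,0.4,0.1,0,0,0,-0.2,0,0.6,0.1,0,0,0,-0.2,0,0.8,0.1,0,0,0,-0.2,0,1,0.1,0,0,0,-0.2,0,1,0.1,0,0,-0.001,-0.2]'>/dev/null; python3 -m jog '[0.05,0.15,0,0,0,0,-0.2, 0.15,0.325,0,0,0,0,-0.2, 0.3,0.325,-0.05,0,0,0,-0.2, 0.4,0.325,-0.1,0,0,0,-0.2, 0.455,0.325,-0.15,0,0,0,-0.2, 0.455,0.325,-0.2,0,0,0,-0.2, 0.455,0.325,-0.3,0,0,0,-0.2, 0.455,0.325,-0.38,0,0,0,-0.2,0.455,0.325,-0.38,0,0,0,-0.2,0.455,0.325,-0.38,0,0,0,-0.2,0.455,0.325,-0.38,0,0,0,-0.2]'; python3 st.py | head -4
```

```text
clock: 59.27
tcp_pos: [0.5919, 0.2281, 0.1747]
orientation: [0.001, 0.006, 1.0, 0.001]
wrist_force: [-0.2, -0.2, -0.2]
finger_gap: 0.0569
grip_force: 44.3
[0.2405 0.4457 0.1018 1.2238 0.0019 0.2525] [0.5919 0.2281 0.1747]
[[-0.9999  0.012   0.0026]
 [ 0.012   0.9999  0.0026]
 [-0.0026  0.0026 -1.    ]]
```

```bash
python3 -m jog '[0,0,-0.05,0,0,0.001,-0.2, 0,0,-0.1,0,0,0.001,-0.2, 0,0,-0.15,0,0,0.001,-0.2, 0,0,-0.18,0,0,0.001,-0.2, 0,0,-0.2,0,0,0.001,-0.2,0,0,-0.2,0,0,0.001,-0.2]'; python3 -m jog '[0,0,-0.02,0,0,0,-0.2, 0,0,-0.04,0,0,0,-0.2, 0,0,-0.05,0,0,0,-0.2, 0,0,-0.055,0,0,0,-0.2,0,0,-0.055,0,0,0,-0.2]'
```

```text
clock: 59.77
tcp_pos: [0.591, 0.2286, 0.132]
orientation: [-0.0, 0.004, 1.0, 0.001]
wrist_force: [0.9, 0.3, -1.0]
finger_gap: 0.0575
grip_force: 44.3
clock: 60.18
tcp_pos: [0.5926, 0.2289, 0.1242]
orientation: [0.002, 0.004, 1.0, 0.001]
wrist_force: [-1.4, -0.2, 5.8]
finger_gap: 0.0572
grip_force: 45.3
```

Lip rests on the rail; release and retreat.

```bash
python3 -m jog '[-0.008,0,0,0,0,0,-0.2,-0.016,0,0,0,0,0,-0.2,-0.02,0,0,0,0,0,0.4, -0.02,0,0,0,0,0,0.5, -0.02,0,0,0,0,0,0.7, -0.02,0,0,0,0,0,0.9,-0.02,0,0,0,0,0,0.9, -0.02,0,0.1,0,0,0,0.9, -0.02,0,0.25,0,0,0,0.9, -0.02,0,0.4,0,0,0,1, -0.02,0,0.65,0,0,0,1,-0.02,0,0.7,0,0,0,1]'; python3 -m jog '[-0.2,-0.2,0,0,0,0,1,-0.4,-0.4,0,0,0,0,1,-0.6,-0.6,0,0,0,0,1,-0.7,-0.8,0,0,0,0,1,-0.7,-1,0,0,0,0,1,-0.7,-1,0,0,0,0,1,-0.7,-1,0,0,0,0,1]'; python3 -m jog '[0,-0.2,0,0,0,0,1,0,-0.4,0,0,0,0,1,0,-0.4,0,0,0,0,1,0,-0.4,0,0,0,0,1]'
python3 - <<'E'
from h import *
p,P,H=grab("scene"); a=cv2.resize(p[150:290,210:430,::-1],None,fx=3,fy=3)
q,P,H=grab("top"); stand(P,H);show("rail",box(P,.56,.75,-.05,.4,.135,.16),P)
b=cv2.resize(q[150:270,200:430,::-1],(660,160)); b=cv2.resize(q[150:260,210:430,::-1],(330,165)); b=cv2.copyMakeBorder(b,0,0,0,330,cv2.BORDER_CONSTANT)
cv2.imwrite("pics/f.png",np.vstack([a,b]))
m=(H[...,0]>100)&(H[...,0]<125)&(H[...,1]>100)&box(P,.5,.7,.15,.3,.09,.17); show("blue",big(m),P)
red=((H[...,0]<8)|(H[...,0]>172))&(H[...,1]>150)&box(P,.3,.65,-.35,.2,-.02,.2); print(red.sum(),np.nanmean(P[red],0))
m=big(box(P,.3,.5,-.3,-.12,.065,.09)); show("cup",m,P)
E
```

```text
clock: 61.18
tcp_pos: [0.589, 0.2291, 0.2676]
orientation: [0.004, 0.004, 1.0, 0.002]
wrist_force: [0.4, 0.4, 0.8]
finger_gap: 0.0854
grip_force: 0.0
clock: 61.77
tcp_pos: [0.4456, 0.0238, 0.2629]
orientation: [0.001, 0.007, 1.0, 0.0]
wrist_force: [0.2, 1.3, -0.4]
finger_gap: 0.0855
grip_force: 0.0
clock: 62.1
tcp_pos: [0.448, -0.0529, 0.2625]
orientation: [0.001, 0.006, 1.0, 0.001]
wrist_force: [-0.1, 0.5, 0.1]
finger_gap: 0.0853
grip_force: 0.0
standtop n 597 c [0.6107 0.1643] size [0.082 0.085] long axis ang 1.573 z [0.046 0.05  0.055]
rail n 825 c [0.6196 0.1583] size [0.298 0.118] long axis ang 1.559 z [0.139 0.149 0.157]
blue n 533 c [0.5984 0.2288] size [0.059 0.113] long axis ang 3.128 z [0.092 0.131 0.156]
74 [0.5707 0.0813 0.1007]
cup n 78 c [ 0.4075 -0.2062] size [0.07  0.059] long axis ang 0.763 z [0.068 0.079 0.083]
```

View pics/f.png

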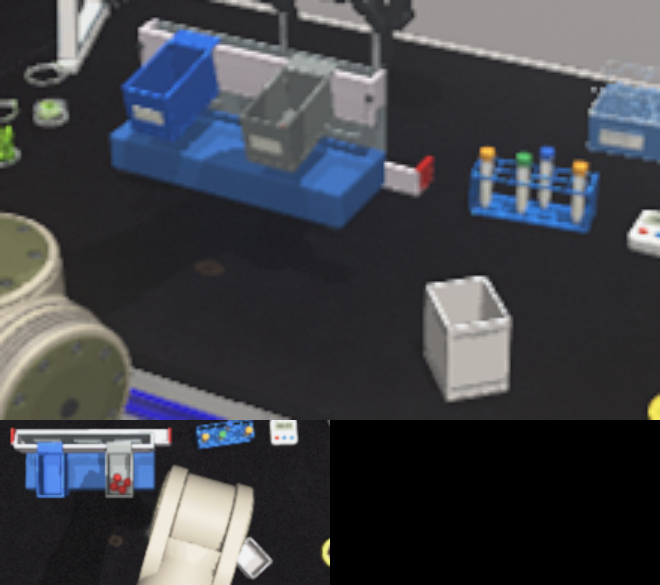

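Both bins hang on the rail (blue left, grey right at about (115,470) in the inset with the red balls in it), the cup stands upright and empty, and the stand is still at the stop.

```bash
python3 -c "
from workcell import env
print(env.hand_in())"
```

```text
the job is handed in; nothing more can be done
None
```

I finished the job and handed it in at about 62 s on the robot's clock; hand-in returned no verdict, but my last pictures show the stand square against the stop, all four balls in the grey bin, the grey and blue bins hanging on the rail (there was no green bin), and the empty cup upright on the worktop.

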